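Weigh the loaded make-up caddy on the spring scale

ROBOT

A 7-joint arm with a two-finger parallel gripper is mounted at the origin on the work surface. World frame = base frame: x ahead of the robot, y to its left, z up, the work surface at z = 0. Lengths are in mm, angles in rad, forces in N, time in s.
With the tool pointing down it reaches from about 400 to 875 mm from the base axis. Payload 4.4 kg.
Tool frame: the origin (TCP) lies midway between the tips of the shut fingers; the grasp point (between the pads) lies 19 mm behind it; x points along the fingers, y is the direction in which the jaws open and shut, and the axes are right-handed (so a half turn about x gives the same grasp; the last joint's range is limited). The gripper opens to 85 mm and grips with 20 to 120 N. Pads are 22 mm wide; open, the fingers measure 114 mm over their backs; the gripper's body (76 mm by 85 mm) begins 54 mm behind the grasp point. The pads swing forward as they close: fully open they stand 13 mm farther back than shut.
Start: joints at [-1.189, 0.628, 0.038, 1.517, -0.027, 0.996, -0.02], TCP at [281.419, 585.936, 231.313] pointing down, gripper open.
Joint ranges: [-3.06, 3.06], [-0.37, 2.12], [-1.25, 1.32], [0.18, 2.47], [-1.1, 4.24], [0.23, 1.98], [-2.94, 2.94]. Speed limits (rad/s): [2.57, 2.57, 3.14, 3.14, 3.14, 3.14, 3.14].

INTERFACE

Orientations are given as [roll, pitch, yaw] about the fixed x, y, z axes, in that order (R = Rz(yaw) Ry(pitch) Rx(roll)).
In Python, from cell import ctrl gives the robot as it stands.
- The arm moves only by the tool arm_command, never from a script. Its argument "series" is a list of rows, each a list of 7 numbers: the opening, from 0 (shut) to 1 (fully open), then the shift along the world's x, y, z in cm, then the turn, a rotation vector about the world's x, y, z in degrees. In form: [[claw, x, y, z, rx, ry, rz], ...]. A call has 1 to 20 rows; each row shifts and turns the commanded pose from where the row before left it; what a row does not reach is not made up. A row lasts 1/12 s, in which the tool goes at most 41.7 mm and 7.16 degrees, less where a joint would pass 70% of its speed; a pose out of reach is approached as far as the arm can. A call with a gripper value outside its range is refused whole. The fingers move at their own pace and stop on an object; the grip force is fixed at half the most. Time passes only in rows, so rows that do not move let the fingers close. It gives the time, the measured TCP pose, the force and the opening at its end, in the units of the state.
- ctrl.read_state(): the state, without advancing time (a new reading comes with each control period).
- ctrl.get_image(name): name is "scene" or "top" or "wrist"; returns the picture (480x640x3 uint8, blue, green, red); there is no depth.
- ctrl.calibration(name): a dict with "fovy" (degrees; the focal length in pixels is half the picture's height over the tangent of half this angle, whatever the lens; pixels are square), "cx", "cy" (the principal point, pixels), "cam_to_world" (4x4, takes a point from camera to world coordinates); the wrist camera has in their place "T_tool_cam" (4x4, takes a point from camera to tool coordinates, whose origin is the TCP and whose axes are the tool frame's). Camera axes: x right, y up, looking along -z (the intrinsics and any distortion apply to the point x, -y, -z); pixel columns grow to the right and rows downward; lengths in mm; the calibration is good to about 2 mm. A picture is of the moment at which its call begins: read the wrist's pose just before it. calibration takes no time and is no camera call.
- ctrl.finish_job(): hands the job in, once; it reports no verdict.
Trained networks look in the newest picture that a camera, given by its name, has taken for a name from the list of things; names that differ only in an ending like _2 or _b are one class to them, and where a whole thing is asked for, a point or a joint stands for the part that bears it (a point fixed in the world has none). Each returns a list of dicts, best first, with "conf" (0 to 1); they miss things now and then, are a little off and sometimes report something else, mostly with a low value. They report only what shows in the picture. A call takes as long as a camera call. They do not tell look-alikes from the thing itself.
- ctrl.spot_in(label, camera): "centre" ([x, y, z] in mm, in world coordinates, good to about 4 mm: the middle of the surface that is visible of it).
The state is a dict: "clock": time; "qpos": joint angles; "qd": joint speeds; "tau": joint torques, N m; "eef_pos": TCP position; "tool_rot": TCP orientation; "force": force on the tool from outside, world axes, zero at the start; "torque": the same for the moment, N m; "width": finger opening in mm.
Only numpy, scipy, OpenCV 4.12 (cv2) and the standard library are available. Lean on these libraries where they do the work, as an engineer would, in place of code of your own. Each camera call takes 0.05 s, during which the arm holds its last target.

TASK

Lift the lilac make-up caddy out of the open case and set it down on the grey mat, let go, and stand the white gold-capped bottle in its empty square pocket. Then hang the caddy by its wire loop on the hook of the spring scale and let its weight down slowly, so that the hook never drops or springs back fast, and leave it hanging freely and level with the bottle in it and the pointer at rest. Keep the caddy upright throughout and do not push the jar, the spray bottle or the powder compact about.

Things in the scene. Friction and masses are not known exactly. Their poses are not given: they have to be found in the camera images.
- case: Open cream make-up case with aluminium rims, fixed. Origin under the middle of its box: 206 (x) by 236 (y) by 100 mm high, walls and floor 7 mm; the lid, 170 mm, stands open on the +y side, leaning outward. The caddy starts inside on the case floor, axes about along the case's; its front handle is out of reach there and only its wire loop stands free, the bar 47 mm above the rim.
- caddy_base (a point): Middle of the underside of the lilac caddy (loose, 0.21 to 0.34 kg empty, centre of mass about under its loop bar), an open tray 92 (x) by 174 (y) by 65 mm high. Its z points up, -x is its front, where a plum D-shaped handle sticks out. Jars that are part of it fill its +y side, up to 76 mm above the underside.
- caddy: The caddy itself; same origin and axes as point caddy_base.
- caddy_loop (a point): Middle of the steel top bar of the caddy's wire loop, 140 mm above the underside, over its centre. The bar is 9 mm thick and lies along the caddy's y; the loop is 39 mm wide inside, with 51 mm free below the bar, then a plum plate. Pinch it from above, fingers closing along the caddy's x. Held so, it cannot go on the hook: the gripper is in the way.
- caddy_grip (a point): Middle of the cross bar of the plum D-shaped front handle. The bar is 22 (x) by 72 (y) by 36 mm high, 112 mm in front (-x) of the loop bar and 90 mm below it, 50 mm above the underside. Between it and the caddy wall is an opening 55 (x) by 56 (y) mm. Pinch its 22 mm from above, fingers closing along the caddy's x, one in the opening; the load (0.28 to 0.48 kg) hangs 112 mm beyond: squeeze firmly (100 N).
- caddy_pocket (a point): Middle of the floor of the caddy's empty square pocket, on its -y side: 4 mm above the caddy's underside, 57 mm to -y of the caddy's centre; 54 (x) by 52 (y) mm wide, open at the top, its walls 57 mm high.
- mat_top (a point): Centre of the top of the thin grey mat, 150 (x) by 220 (y) by 3 mm, fixed to the table.
- mat: The same grey mat; origin under its centre, 3 mm below mat_top.
- bottle_mid (a point): Centre (half-way up) of the loose white bottle with a gold cap, upright, 0.07 to 0.14 kg, 122 mm high, body 42 mm across; the cap, 38 mm across, is its top 36 mm. Held by the cap (40 mm above this centre), fingers closing along the caddy's x, it enters the pocket clear of the loop. It stands beyond the mat in a row with the jar and the spray bottle, in any order.
- hook_seat (a point): Where the middle of the loop bar rests in the sprung hook: 222 mm above the table when empty, moving down with the hook. Axes are the scale's. The hook opens upward; its tip is on the -x side, 20 mm in front of the seat, ending 16 mm above it; its shank rises 16 mm behind. Bring the bar in towards +x at least 25 mm above the seat until over it, then lower; caddy axes along these.
- scale: The white scale stand, fixed; origin on the table right below hook_seat, same axes. Nothing of it is in front of the hook's tip. A guide block and plate hang behind the hook (+x) from 60 mm above the seat, an arm runs overhead 200 mm above it, the column stands 125 mm behind and 80 mm to -y, its foot on the table from 70 mm behind.
- hook (a joint): How far the hook with its red pointer is drawn down, m: 0 empty, at most 0.09. Spring about 90 N/m with a damper; the loaded caddy draws it down 0.03 to 0.052 when it hangs free, then clearing the table by about 30 to 55 mm. The hook itself is a V of two wires, 19 mm wide over all (y).
- jar_mid (a point): Centre of a squat amber jar with black lid, 60 mm across, 52 mm high; loose bystander.
- spray_mid (a point): Centre of a teal spray bottle, 38 mm across, 95 mm high; loose bystander.
- compact_mid (a point): Centre of a golden powder compact, 75 by 62 by 14 mm, lying on the table; loose bystander.
Not all that is in view belongs to the job. Of the things like the part that bears bottle_mid, leave any that is orange; of the rest the smaller one is meant.

How it is judged:
By the outcome, as a careful person would: the job done as asked, in the order asked, and still so for the second after the job is handed in, with the robot touching nothing.
It also fails if it takes over 72 s, if anything falls off the work surface, if the arm or the gripper's body presses on something with over 40 N, if the wrist force passes 120 N, or if a joint passes its speed limit or range.

## Working session

There is one attempt and no reset: what is moved stays moved. The work goes in short steps, Python scripts to look and compute and a tool call to move; the robot and the scene stay as the last step left them, time stands still between calls to the robot, and variables do not carry over. Pictures are saved under pics/ and viewed, and the job is handed in when it is done.

Besides the shell and the picture viewer there is one more tool, called after "Request:" in YAML: its name, and indented under it one key for each argument. arm_command: Moves the arm, as the interface text tells. Its arguments: {"type":"object","properties":{"series":{"type":"array"}},"required":["series"]}

```bash
ls; mkdir -p pics
python3 - <<'E'
from cell import ctrl
import cv2
s=ctrl.read_state(); print(s)
for n in ("scene","top","wrist"):
    im=ctrl.get_image(n); cv2.imwrite(f"pics/{n}0.png",im)
    c=ctrl.calibration(n); print(n,c)
E
```

```text
pics
{'clock': 0.0, 'qpos': array([-1.18880053,  0.62937556,  0.03844024,  1.51838296, -0.02701602,
        0.99625342, -0.01997257]), 'qd': array([-0.00080204,  0.00118087, -0.00018192,  0.00141335,  0.00088444,
        0.00235585,  0.00022861]), 'tau': array([-2.32614620e-04, -5.63408446e+01,  1.22583356e+00, -1.93441057e+01,
        1.07788263e-02,  1.06957546e-02,  2.34615169e-05]), 'eef_pos': array([281.13687565, 585.36726627, 230.36517013]), 'tool_rot': array([-1.56437149,  1.5688949 , -2.01214753]), 'force': array([-0.24517565,  0.72798889, -0.39715583]), 'torque': array([-0.05875825, -0.01617207,  0.01711187]), 'width': 85.37068170595772}
scene {'fovy': 50.54456630872252, 'cx': 323.74825234375504, 'cy': 246.68072977083972, 'cam_to_world': array([[ 5.07844100e-01, -7.01148054e-01,  5.00485541e-01,
         1.16469272e+03],
       [ 8.61304841e-01,  4.02645723e-01, -3.09887709e-01,
        -3.46224749e+02],
       [ 1.57588014e-02,  5.88445264e-01,  8.08383468e-01,
         1.10135222e+03],
       [ 0.00000000e+00,  0.00000000e+00,  0.00000000e+00,
         1.00000000e+00]])}
t
[... 180 characters left out ...]
,
       [-9.99832468e-01, -1.14511579e-02,  1.42795866e-02,
         3.26473358e+01],
       [ 1.29029900e-02,  1.12397141e-01,  9.93579587e-01,
         1.14072579e+03],
       [ 0.00000000e+00,  0.00000000e+00,  0.00000000e+00,
         1.00000000e+00]])}
wrist {'fovy': 71.38017746117755, 'cx': 317.79222588924483, 'cy': 241.96467907697544, 'T_tool_cam': array([[-1.22202435e-04,  2.96318260e-01, -9.55089249e-01,
        -1.42223854e+02],
       [ 9.99999419e-01, -9.86292771e-04, -4.33947846e-04,
         1.10608494e+00],
       [-1.07058429e-03, -9.55088748e-01, -2.96317968e-01,
        -7.69537550e+01],
       [ 0.00000000e+00,  0.00000000e+00,  0.00000000e+00,
         1.00000000e+00]])}
```

View pics/scene0.png

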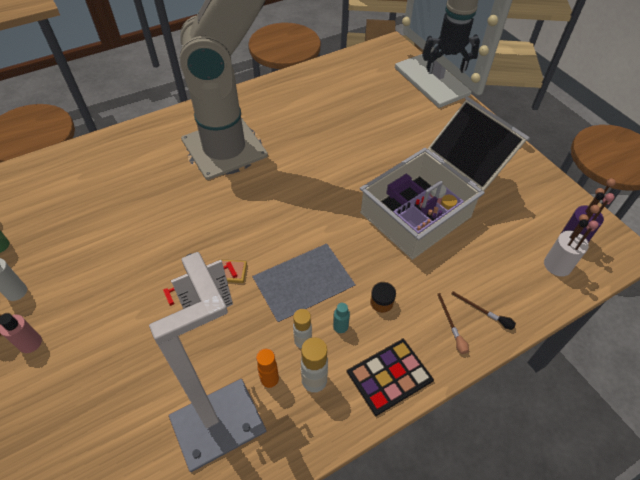

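View pics/top0.png

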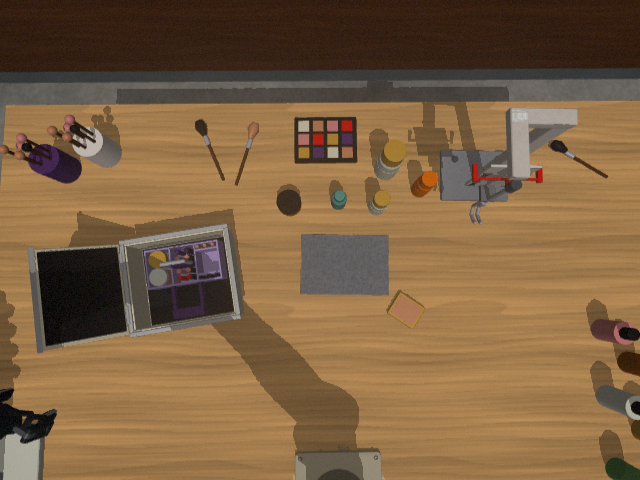

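Run:
```python
from cell import ctrl
for cam in("scene","top"):
  for l in ("case","caddy","caddy_loop","caddy_grip","caddy_pocket","mat_top","mat","bottle_mid","hook_seat","scale","hook","jar_mid","spray_mid","compact_mid"):
    try:
      r=ctrl.spot_in(l,cam); print(cam,l,[(d['centre'].round(0).tolist() if hasattr(d['centre'],'round') else [round(v) for v in d['centre']],round(d['conf'],2)) for d in r])
    except Exception as e: print(cam,l,e)
print(ctrl.read_state()['clock'])
```

```text
scene case [([500, 473, 105], 0.76)]
scene caddy [([538, 346, 72], 0.62)]
scene caddy_loop [([541, 344, 67], 0.8), ([708, 106, 52], 0.49), ([685, -336, 391], 0.4)]
scene caddy_grip [([538, 353, 68], 0.74)]
scene caddy_pocket [([544, 348, 67], 0.91)]
scene mat_top [([552, -28, 2], 0.72), ([711, 108, 53], 0.41)]
scene mat [([552, -32, 5], 0.55)]
scene bottle_mid [([806, -140, 135], 0.94), ([702, -118, 93], 0.86), ([752, -220, 90], 0.72)]
scene hook_seat [([683, -336, 388], 0.55)]
scene scale [([770, -339, 202], 0.69)]
scene hook [([683, -325, 389], 0.73), ([715, -21, 65], 0.73)]
scene jar_mid [([713, 105, 51], 0.71)]
scene spray_mid [([718, -20, 67], 0.77)]
scene compact_mid [([445, -161, 13], 0.56)]
top case [([482, 494, 122], 0.68), ([701, -11, 72], 0.59)]
top caddy [([543, 350, 69], 0.68)]
top caddy_loop [([544, 349, 65], 0.83)]
top caddy_grip [([545, 354, 62], 0.56)]
top caddy_pocket [([542, 355, 68], 0.67), ([551, -23, 2], 0.26)]
top mat_top [([550, -26, 5], 0.76)]
top mat [([547, -27, 3], 0.68)]
top bottle_mid [([734, -211, 110], 0.78), ([687, -102, 118], 0.59), ([773, -122, 151], 0.55), ([543, 350, 67], 0.44)]
top hook_seat [([672, -278, 382], 0.58)]
top scale [([741, -299, 385], 0.88), ([546, -27, 6], 0.31)]
top hook [([666, -283, 386], 0.88)]
top jar_mid [([703, 111, 51], 0.7)]
top spray_mid [([699, -15, 73], 0.7)]
top compact_mid [([435, -169, 16], 0.56)]
1.55
```

```bash
cat > h.py <<'E'
import numpy as np, cv2
from cell import ctrl
from scipy.spatial.transform import Rotation as R
def cam(name, state=None):
    c=ctrl.calibration(name); f=240/np.tan(np.radians(c['fovy']/2))
    if 'cam_to_world' in c: T=np.array(c['cam_to_world'])
    else:
        s=state or ctrl.read_state(); W=np.eye(4)
        W[:3,:3]=R.from_euler('xyz',s['tool_rot']).as_matrix(); W[:3,3]=s['eef_pos']
        T=W@np.array(c['T_tool_cam'])
    return f,c['cx'],c['cy'],T
def proj(C,p):
    f,cx,cy,T=C; q=np.linalg.inv(T)@np.append(p,1.)
    return np.array([cx+f*q[0]/-q[2], cy+f*(-q[1])/-q[2]])
def ray(C,u,v):
    f,cx,cy,T=C; d=T[:3,:3]@np.array([(u-cx)/f,-(v-cy)/f,-1.]); return T[:3,3],d
def atz(C,u,v,z):
    o,d=ray(C,u,v); return o+d*(z-o[2])/d[2]
def tri(*obs):
    A=np.zeros((3,3));b=np.zeros(3)
    for C,u,v in obs:
        o,d=ray(C,u,v); d=d/np.linalg.norm(d); P=np.eye(3)-np.outer(d,d); A+=P;b+=P@o
    x=np.linalg.solve(A,b)
    res=[np.linalg.norm(np.cross(x-ray(C,u,v)[0],ray(C,u,v)[1]/np.linalg.norm(ray(C,u,v)[1]))) for C,u,v in obs]
    return x,res
def crop(src,x,y,w,h,k,out):
    im=cv2.imread(src)[y:y+h,x:x+w]; cv2.imwrite(out,cv2.resize(im,None,fx=k,fy=k,interpolation=cv2.INTER_CUBIC))
E
python3 - <<'E'
from h import *
crop('pics/top0.png',110,220,140,120,5,'pics/a1.png')
crop('pics/top0.png',430,100,150,130,5,'pics/a2.png')
crop('pics/scene0.png',140,240,140,120,5,'pics/a3.png')
crop('pics/scene0.png',355,100,180,160,4,'pics/a4.png')
E
```

```text
(no output)
```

View pics/a1.png

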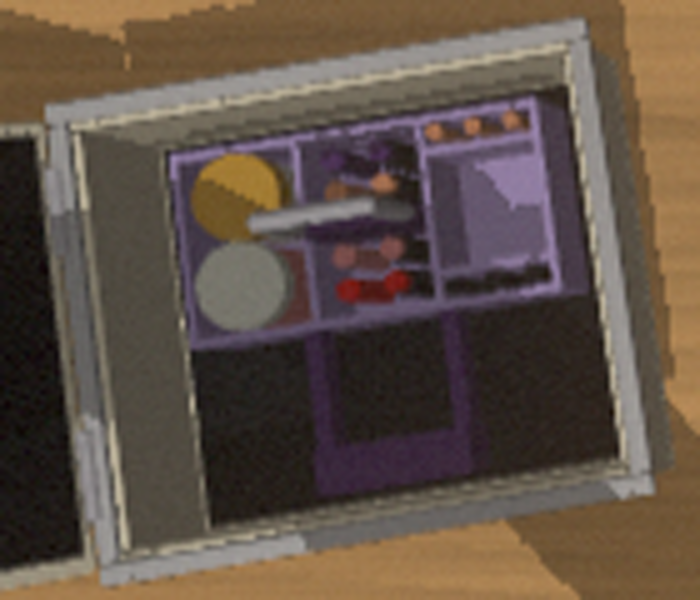

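View pics/a2.png

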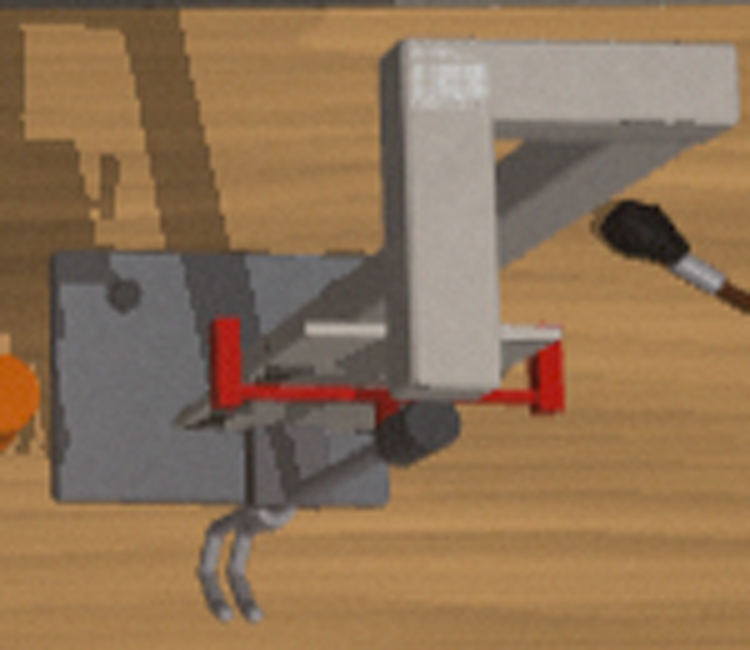

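View pics/a3.png

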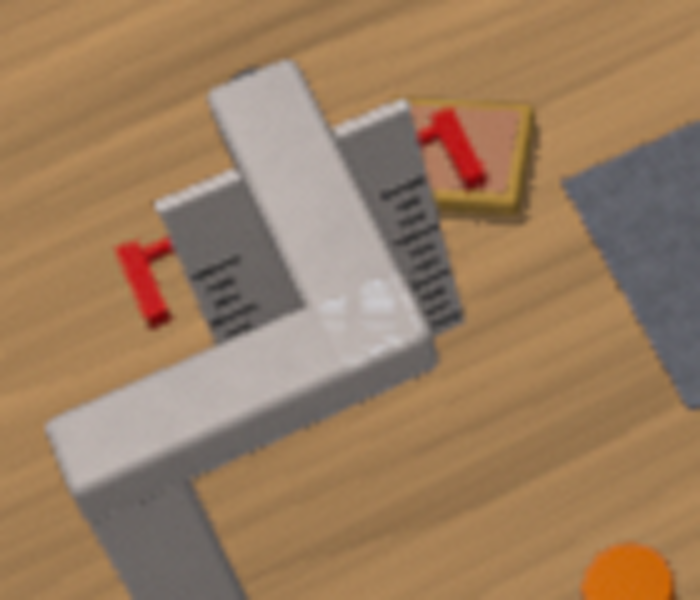

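View pics/a4.png

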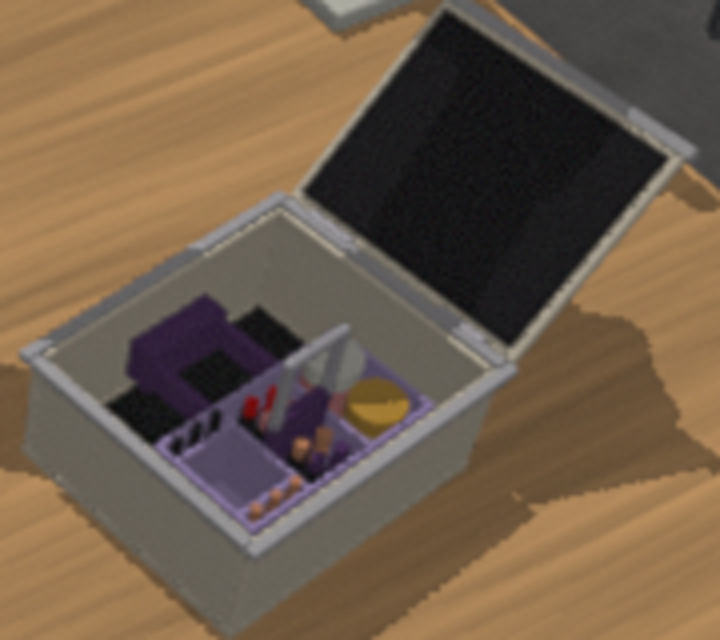

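View pics/wrist0.png

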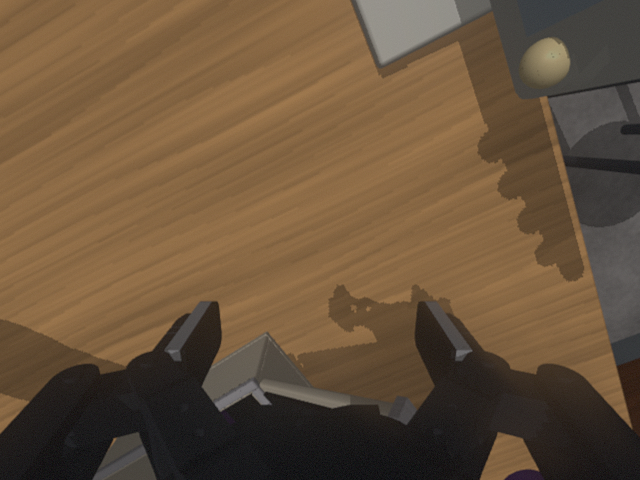

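Run:
```python
from h import *
t=cam('top');s=cam('scene')
g=lambda x,y:(110+x/5,220+y/5)
P=[atz(t,*g(*c),72) for c in [(168,152),(535,97),(560,292),(190,347)]]
for p in P: print(p.round(1))
print('cen',np.mean(P,0).round(1),'yaw',[np.degrees(np.arctan2(*(a-b)[[0,1]]))for a,b in[(P[0],P[1]),(P[3],P[2])]], [np.degrees(np.arctan2(*(a-b)[[1,0]]))for a,b in[(P[0],P[3]),(P[1],P[2])]])
Q=[atz(t,*g(*c),100) for c in [(47,108),(585,22),(653,490),(103,580)]]
for p in Q: print(p.round(1))
# loop bar
print(atz(t,*g(250,222),147),atz(t,*g(412,207),147))
print(atz(s,425.5,190,147),atz(s,441.5,182,147))
k=lambda x,y:(430+x/5,100+y/5)
print('tips',atz(t,*k(226,615),238),atz(t,*k(253,615),238))
print('jaw',atz(t,*k(265,520),222))
print('pointer',atz(t,*k(240,393),330),atz(t,*k(535,398),330))
print('foot',[atz(t,*k(*c),15).round(0) for c in[(52,255),(55,498),(388,500)]])
print('arm',[atz(t,*k(*c),440).round(0) for c in[(410,385),(498,388),(490,123),(735,123),(735,45),(400,42)]])
k=lambda x,y:(140+x/5,240+y/5)
print('arm sc',[atz(s,*k(*c),440).round(0) for c in[(210,92),(290,60),(430,330),(48,430),(75,490)]])
print('mat',[atz(t,*c,3).round(0) for c in [(301,235),(388,235),(389,295),(300,294)]])
```

```text
[584.1 449.2  72. ]
[608.  277.9  72. ]
[516.3 265.   72. ]
[493.  436.1  72. ]
cen [550.3 357.1  72. ] yaw [np.float64(-7.960113888602229), np.float64(-7.744520446134993)] [np.float64(8.192000647691092), np.float64(8.034259626083735)]
[602.6 494.  100. ]
[639.5 249.  100. ]
[426.3 215.9 100. ]
[390. 461. 100.]
[546.77487819 383.5152945  147.        ] [552.43961109 313.44760089 147.        ]
[549.18881699 334.00777049 147.        ] [547.43355747 386.83237301 147.        ]
tips [ 617.49346153 -278.15037668  238.        ] [ 617.3714196  -289.07546624  238.        ]
jaw [ 658.99574641 -301.76040421  222.        ]
pointer [ 686.81498263 -255.69379787  330.        ] [ 683.8737957  -364.17515046  330.        ]
foot [array([ 835., -275.,   15.]), array([ 709., -271.,   15.]), array([ 706., -440.,   15.])]
arm [array([ 663., -271.,  440.]), array([ 661., -299.,  440.]), array([ 748., -302.,  440.]), array([ 748., -381.,  440.]), array([ 774., -383.,  440.]), array([ 776., -274.,  440.])]
arm sc [array([ 664., -298.,  440.]), array([ 665., -271.,  440.]), array([ 777., -273.,  440.]), array([ 752., -381.,  440.]), array([ 774., -381.,  440.])]
mat [array([624.,  83.,   3.]), array([ 622., -136.,    3.]), array([ 471., -135.,    3.]), array([477.,  86.,   3.])]
```

Run:
```python
from h import *
s=ctrl.read_state(); M=R.from_euler('xyz',s['tool_rot']).as_matrix(); print(M.round(4)); print(s['clock'])
y=M[:,1]; print(np.degrees(np.arctan2(y[1],y[0])))
for yaw in(8,188):
    a=np.radians(yaw); T=np.column_stack([[0,0,-1],[np.cos(a),np.sin(a),0],np.cross([0,0,-1],[np.cos(a),np.sin(a),0])])
    print(yaw,np.degrees(R.from_matrix(T@M.T).as_rotvec()).round(1))
```

```text
[[-1.000e-04  4.330e-01  9.014e-01]
 [ 0.000e+00  9.014e-01 -4.330e-01]
 [-1.000e+00 -0.000e+00 -1.000e-04]]
1.55
64.34066025934608
8 [ -0.   -0.  -56.3]
188 [  0.   -0.  123.7]
```

Request:
arm_command:
  series:
    - [1,0.8,-3.4,0.2,0,0,-4.7]
    - [1,0.8,-3.4,0.2,0,0,-4.7]
    - [1,0.8,-3.4,0.2,0,0,-4.7]
    - [1,0.8,-3.4,0.2,0,0,-4.7]
    - [1,0.8,-3.4,0.2,0,0,-4.7]
    - [1,0.8,-3.4,0.2,0,0,-4.7]
    - [1,3.65,-0.4,0,0,0,-4.7]
    - [1,3.65,-0.4,0,0,0,-4.7]
    - [1,3.65,-0.4,0,0,0,-4.7]
    - [1,3.65,-0.4,0,0,0,-4.7]
    - [1,3.65,-0.4,0,0,0,-4.7]
    - [1,3.65,-0.4,0,0,0,-4.6]
    - [1,0,0,0,0,0,0]
    - [1,0,0,0,0,0,0]

```text
clock: 2.72
eef_pos: [550.3, 356.3, 242.6]
tool_rot: [0.248, 1.569, -1.185]
force: [-0.1, -0.4, -0.6]
width: 85.8
```

Run:
```python
from h import *
s=ctrl.read_state(); im=ctrl.get_image('wrist'); cv2.imwrite('pics/w1.png',im)
print(s['eef_pos'],s['qpos'].round(2),s['force']); M=R.from_euler('xyz',s['tool_rot']).as_matrix(); print(M.round(3), np.degrees(np.arctan2(M[1,1],M[0,1])))
C=cam('wrist',s)
print(proj(C,[549,357,147]), proj(C,[550,357,72]))
```

```text
[550.30891393 356.34312112 242.61805723] [-0.8   0.64  0.32  1.49 -0.22  1.04 -0.29] [-0.06246441 -0.37958679 -0.60404403]
[[ 0.001  0.991  0.137]
 [-0.001  0.137 -0.991]
 [-1.     0.     0.001]] 7.872305084807505
[316.61998009 245.25237208] [317.85775888 221.46790162]
```

View pics/w1.png

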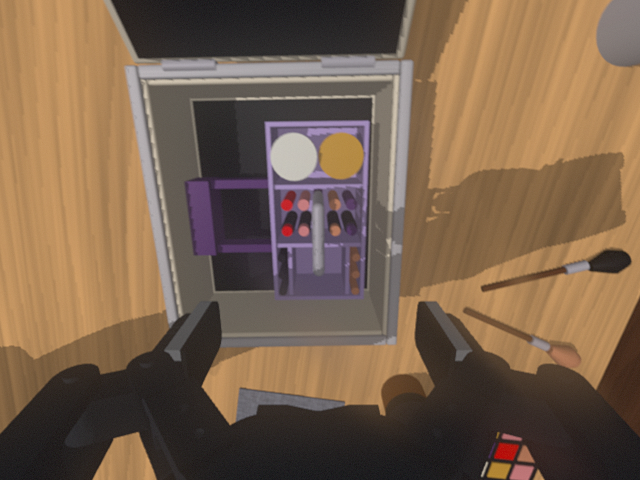

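Run:
```python
from h import *
s=ctrl.read_state(); C=cam('wrist',s)
crop('pics/w1.png',180,110,220,200,4,'pics/a5.png')
for p in [(318,197),(318,271)]: print(atz(C,*p,147))
for p in [(266,123),(368,122),(363,298),(276,300)]: print(atz(C,*p,72))
```

```text
[542.76757644 394.35536254 147.        ]
[550.79126452 337.94541684 147.        ]
[489.82131462 440.38304947  72.        ]
[578.83025857 453.86364642  72.        ]
[605.38622681 284.44600687  72.        ]
[516.5418654  269.47365561  72.        ]
```

View pics/a5.png

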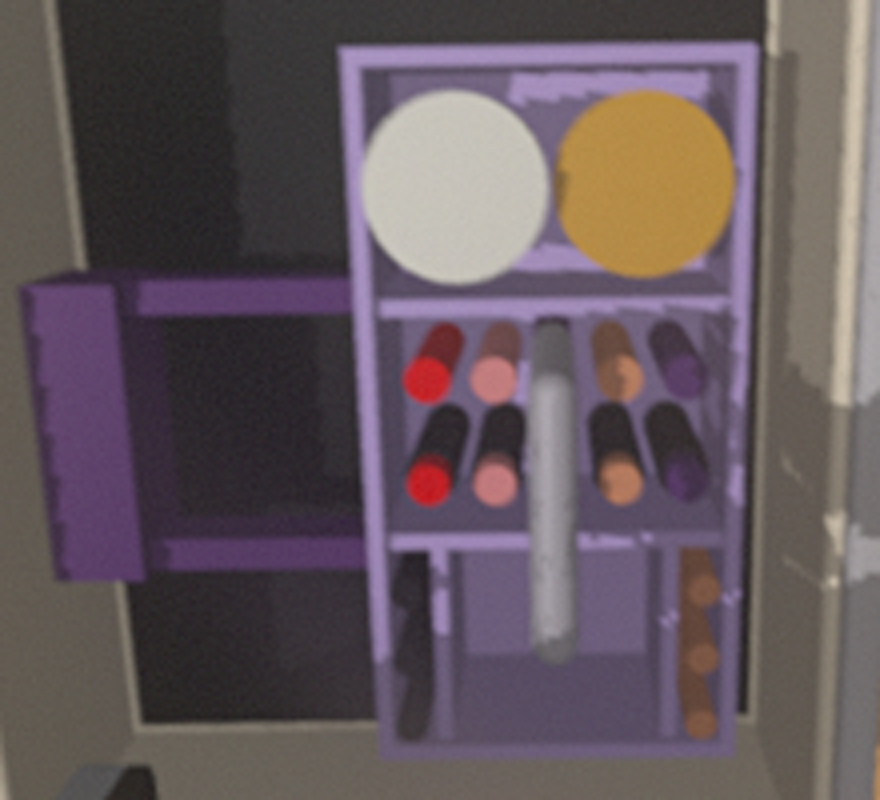

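Request:
arm_command:
  series:
    - [1,-0.1,0.2,-3,0,0,0]
    - [1,-0.1,0.2,-3,0,0,0]
    - [1,0,0,-3,0,0,0]
    - [1,0,0,-2.5,0,0,0]
    - [1,0,0,0,0,0,0]
    - [0,0,0,0,0,0,0]
    - [0,0,0,0,0,0,0]
    - [0,0,0,0,0,0,0]
    - [0,0,0,0,0,0,0]
    - [0,0,0,0,0,0,0]
    - [0,0,0,0,0,0,0]

```text
clock: 3.68
eef_pos: [547.0, 362.3, 129.4]
tool_rot: [2.058, 1.569, 0.628]
force: [0.8, -0.0, 1.3]
width: 11.9
```

Run:
```python
from h import *
s=ctrl.read_state(); print(s['eef_pos'],s['force'],s['torque'],s['width'])
```

```text
[546.98682105 362.27064569 129.39668261] [ 0.82535938 -0.01316091  1.2946926 ] [ 0.10220985 -0.25456625  0.06475432] 11.87672794316256
```

Request:
arm_command:
  series:
    - [0,0,0,0,0,0,0]
    - [0,0,0,0,0,0,0]
    - [0,0,0,0,0,0,0]
    - [0,0,0,0.5,0,0,0]
    - [0,0,0,0.8,0,0,0]
    - [0,0,0,1,0,0,0]
    - [0,0,0,1.2,0,0,0]
    - [0,0,0,0,0,0,0]

```text
clock: 4.35
eef_pos: [547.8, 362.7, 166.3]
tool_rot: [2.006, 1.566, 0.576]
force: [0.1, -0.8, -2.9]
width: 6.7
```

Run:
```python
from h import *
s=ctrl.read_state(); im=ctrl.get_image('wrist'); cv2.imwrite('pics/w2.png',im)
im=ctrl.get_image('scene'); cv2.imwrite('pics/s2.png',im);crop('pics/s2.png',340,80,220,180,3,'pics/a6.png')
print(s['eef_pos'],s['force'],s['torque'],s['width'])
```

```text
[547.81101464 362.6601128  166.28863713] [ 0.14482884 -0.80514174 -2.88663931] [ 0.0029344  -0.08978186 -0.04238563] 6.7167563950355
```

View pics/w2.png

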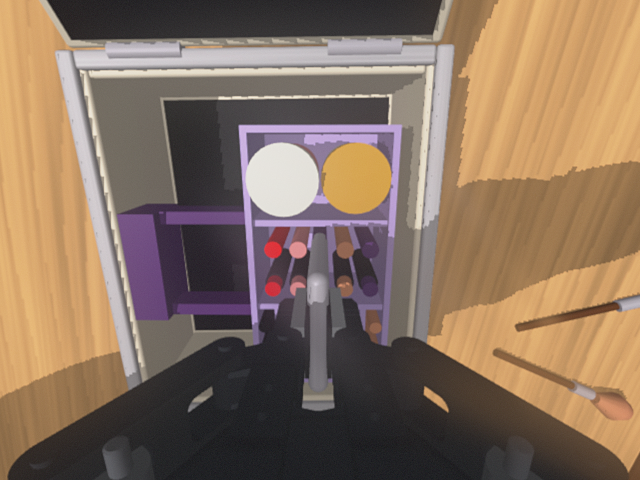

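View pics/a6.png

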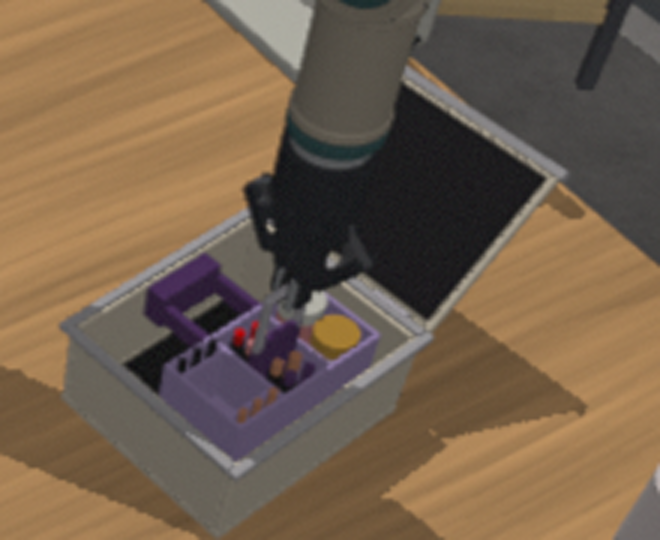

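Request:
arm_command:
  series:
    - [0,0,0,1.5,0,0,0]
    - [0,0,0,2.5,0,0,0]
    - [0,0,0,3,0,0,0]
    - [0,0,0,2.5,0,0,0]
    - [0,0,-0.8,1.5,0,0,-0.6]
    - [0,0,-1.6,0,0,0,-0.6]
    - [0,0,-2.4,0,0,0,-0.6]
    - [0,0.1,-3,0,0,0,-0.6]
    - [0,0.1,-2.9,0,0,0,-0.6]
    - [0,0.1,-2.9,0,0,0,-0.6]
    - [0,0.1,-2.9,0,0,0,-0.6]
    - [0,0.1,-2.9,0,0,0,-0.6]
    - [0,0,-2.9,0,0,0,-0.6]
    - [0,0,-2.9,0,0,0,-0.6]
    - [0,0,-2.9,0,0,0,-0.6]
    - [0,0,-2.9,0,0,0,-0.6]
    - [0,0,-3,0,0,0,-0.6]
    - [0,0,-2.4,0,0,0,-0.6]
    - [0,0,-1.6,0,0,0,-0.6]
    - [0,0,-0.8,0,0,0,-0.6]

```text
clock: 6.12
eef_pos: [550.7, -29.5, 273.2]
tool_rot: [-0.397, 1.569, -2.0]
force: [-0.1, -0.8, -3.1]
width: 6.9
```

Request:
arm_command:
  series:
    - [0,0,0,-2,0,0,0]
    - [0,0,0,-3,0,0,0]
    - [0,0,0,-3,0,0,0]
    - [0,0,0,-3,0,0,0]
    - [0,0,0,-1.5,0,0,0]
    - [0,0,0,-0.5,0,0,0]
    - [0,0,0,0,0,0,0]
    - [0,0,0,0,0,0,0]

```text
clock: 6.78
eef_pos: [552.1, -25.7, 143.9]
tool_rot: [1.767, 1.57, 0.17]
force: [0.4, -0.2, -3.0]
width: 6.6
```

Run:
```python
from h import *
s=ctrl.read_state(); im=ctrl.get_image('wrist'); cv2.imwrite('pics/w3.png',im)
im=ctrl.get_image('scene'); cv2.imwrite('pics/s3.png',im)
print(s['eef_pos'],s['force'],s['torque'],s['width']);M=R.from_euler('xyz',s['tool_rot']).as_matrix(); print(np.degrees(np.arctan2(M[1,1],M[0,1])))
```

```text
[552.13457047 -25.68100425 143.88518089] [ 0.37234995 -0.15282274 -2.99468953] [-0.07490261 -0.0286741  -0.03855389] 6.580469512707828
-1.5312934730444783
```

View pics/w3.png

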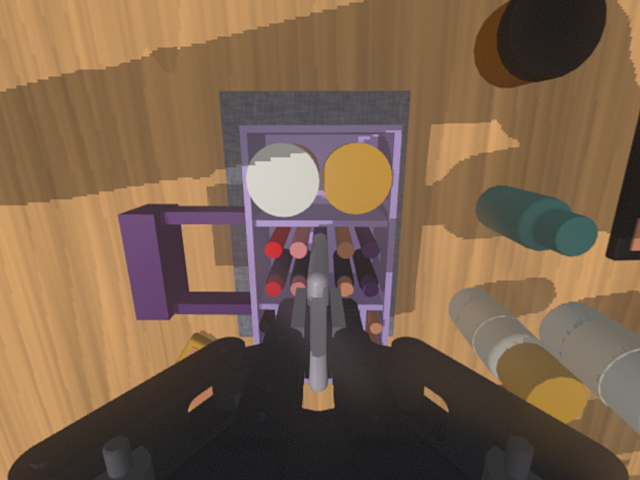

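View pics/s3.png

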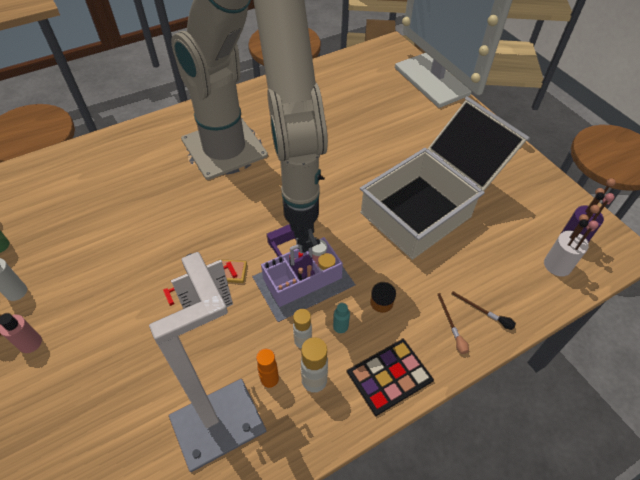

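Request:
arm_command:
  series:
    - [0,0,0,-0.8,0,0,0]
    - [0,0,0,-0.4,0,0,0]
    - [0,0,0,-0.3,0,0,0]
    - [0,0,0,-0.2,0,0,0]
    - [0,0,0,0,0,0,0]

```text
clock: 7.3
eef_pos: [551.1, -26.0, 125.8]
tool_rot: [-1.647, 1.57, 3.038]
force: [-0.4, 1.0, -3.3]
width: 6.8
```

Request:
arm_command:
  series:
    - [0,0,0,-0.1,0,0,0]
    - [0,0,0,-0.1,0,0,0]
    - [0,0,0,0,0,0,0]

```text
clock: 7.55
eef_pos: [552.5, -26.7, 124.9]
tool_rot: [1.312, 1.568, -0.287]
force: [0.4, -1.6, -0.0]
width: 6.4
```

Request:
arm_command:
  series:
    - [0,0,0,-0.1,0,0,0]
    - [0.5,0,0,0,0,0,0]
    - [0.5,0,0,0,0,0,0]
    - [0.8,0,0,0,0,0,0]
    - [1,0,0,0,0,0,0]
    - [1,0,0,1,0,0,0]
    - [1,0,0,2.5,0,0,0]
    - [1,0,0,3.5,0,0,0]
    - [1,0,0,3.5,0,0,0]
    - [1,0,0,1.5,0,0,0]
    - [1,0,0,0,0,0,0]

```text
clock: 8.47
eef_pos: [553.9, -26.5, 248.0]
tool_rot: [1.615, 1.562, 0.017]
force: [0.4, -0.6, -0.2]
width: 85.9
```

Run:
```python
from h import *
s=ctrl.read_state(); im=ctrl.get_image('wrist'); cv2.imwrite('pics/w4.png',im)
im=ctrl.get_image('top'); cv2.imwrite('pics/t4.png',im); crop('pics/t4.png',280,150,170,160,4,'pics/a7.png')
print(s['eef_pos'],s['force'],s['width']);M=R.from_euler('xyz',s['tool_rot']).as_matrix(); print(np.degrees(np.arctan2(M[1,1],M[0,1])))
crop('pics/scene0.png',280,290,120,110,6,'pics/a8.png')
crop('pics/w4.png',180,80,240,260,3,'pics/a9.png')
C=cam('wrist',s)
np.savez('w4.npz',T=C[3])
```

```text
[553.91360693 -26.49323595 248.04336793] [ 0.44328323 -0.64628341 -0.15145329] 85.85425439324486
-1.5656111127419128
```

View pics/w4.png

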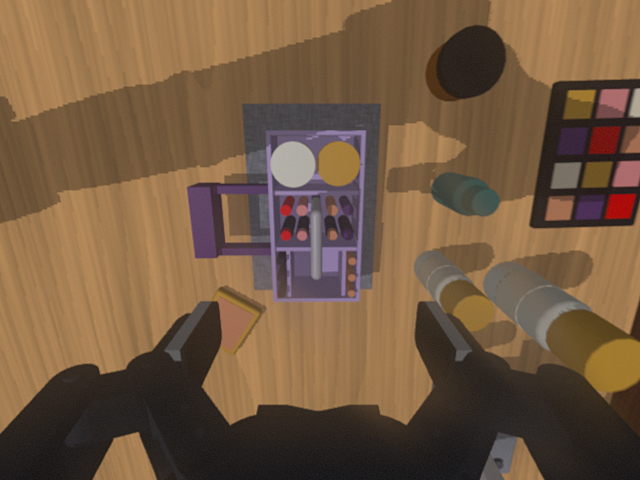

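View pics/a7.png

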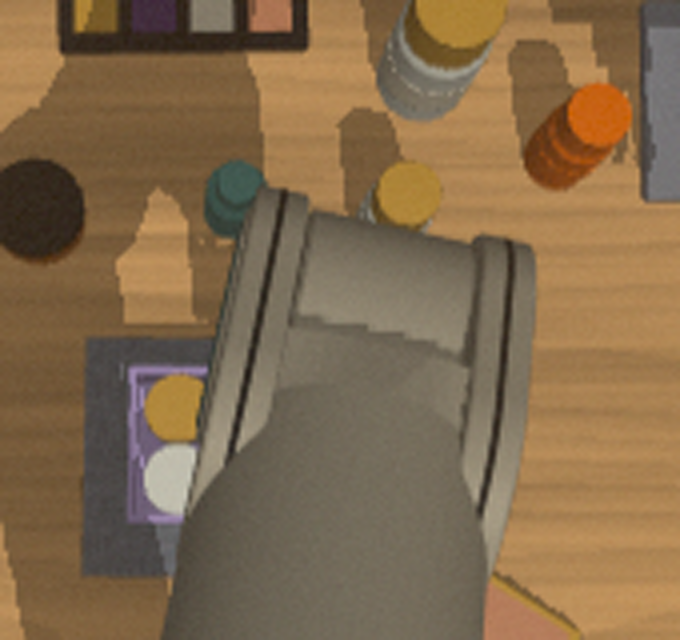

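View pics/a8.png

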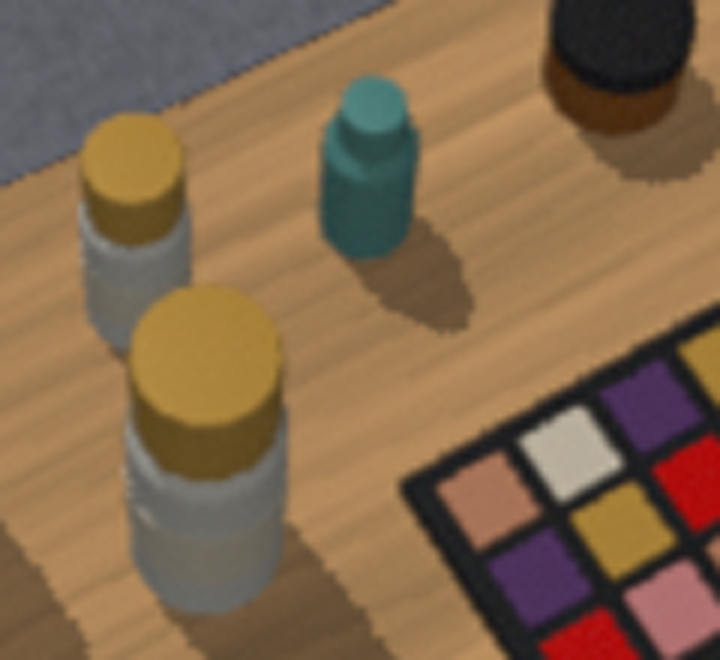

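View pics/a9.png

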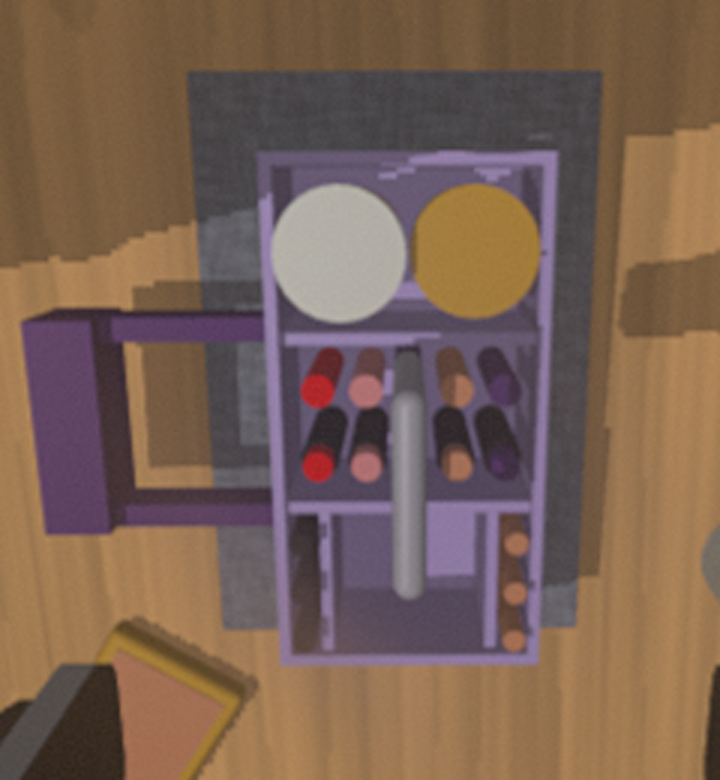

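Run:
```python
from h import *
t=cam('top');s=cam('scene')
f,cx,cy,_=cam('wrist'); w=(f,cx,cy,np.load('w4.npz')['T'])
print(atz(t,382,198.7,122),atz(s,302.2,316.7,122),atz(w,468,306,122))
print('bar',atz(w,316,211.7,143),atz(w,316,280,143))
q=lambda x,y:(180+x/3,80+y/3)
P=[atz(w,*q(*c),68) for c in[(258,152),(556,152),(540,662),(282,662)]]
print(np.array(P).round(0),np.mean(P,0))
# pocket opening at z=61+3
P=[atz(w,*q(*c),64) for c in[(285,507),(540,507)]]
print('div',P)
P=[atz(w,*q(*c),64) for c in[(330,510),(490,510),(488,650),(332,650)]]
print('pocket',np.array(P).round(0),np.mean(P,0))
```

```text
[ 691.65902273 -107.38341016  122.        ] [ 696.59480339 -106.45345181  122.        ] [687.37385777 -96.48912711 122.        ]
bar [553.45570348  -2.03513822 143.        ] [551.90107504 -57.86221515 143.        ]
[[ 510.   59.   68.]
 [ 601.   56.   68.]
 [ 598. -116.   68.]
 [ 506. -113.   68.]] [553.42393489 -28.62097246  68.        ]
div [array([510.06278674, -56.69811845,  64.        ]), array([597.49360962, -59.24820957,  64.        ])]
pocket [[ 525.  -58.   64.]
 [ 580.  -60.   64.]
 [ 579. -113.   64.]
 [ 523. -111.   64.]] [552.13888124 -85.5217746   64.        ]
```

Request:
arm_command:
  series:
    - [1,2,-1.2,0,0,0,0]
    - [1,3,-1.8,0,0,0,0]
    - [1,3.2,-1.8,0,0,0,0]
    - [1,3,-1.7,-1,0,0,0]
    - [1,2,-1,-2,0,0,0]
    - [1,0.7,-0.4,-1,0,0,0]
    - [1,0,0,0,0,0,0]
    - [1,0,0,0,0,0,0]

```text
clock: 9.23
eef_pos: [688.5, -104.4, 201.2]
tool_rot: [-1.782, 1.566, 2.903]
force: [-0.5, 0.3, 0.2]
width: 85.2
```

Run:
```python
from h import *
s=ctrl.read_state(); im=ctrl.get_image('wrist'); cv2.imwrite('pics/w5.png',im)
print(s['eef_pos'],s['force'],s['width'])
C=cam('wrist',s); print(proj(C,[693,-105,122])); np.savez('w5.npz',T=C[3])
```

```text
[ 688.46241464 -104.36186885  201.17343105] [-0.45928171  0.33447199  0.19627269] 85.21423472266144
[325.77131784 254.42116468]
```

View pics/w5.png

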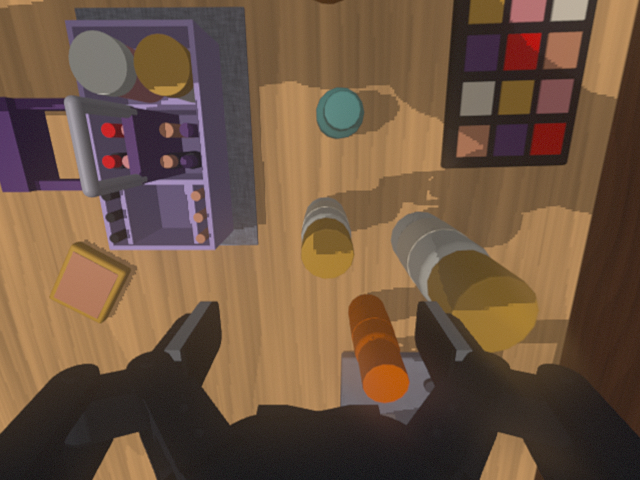

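Request:
arm_command:
  series:
    - [0.7,0.5,0,0,0,0,0]
    - [0.7,0,0,-2,0,0,0]
    - [0.7,0,0,-3,0,0,0]
    - [0.7,0,0,-3,0,0,0]
    - [0.7,0,0,-2.5,0,0,0]
    - [0.7,0,0,-1.3,0,0,0]
    - [0.7,0,0,0,0,0,0]
    - [0,0,0,0,0,0,0]
    - [0,0,0,0,0,0,0]
    - [0,0,0,0,0,0,0]
    - [0,0,0,0,0,0,0]
    - [0,0,0,0,0,0,0]
    - [0,0,0,0,0,0,0]

```text
clock: 10.37
eef_pos: [697.0, -105.4, 87.7]
tool_rot: [1.485, 1.567, -0.113]
force: [-1.2, 0.3, 6.8]
width: 37.0
```

Run:
```python
from h import *
s=ctrl.read_state(); im=ctrl.get_image('wrist'); cv2.imwrite('pics/w6.png',im)
print(s['eef_pos'],s['force'],s['width'])
```

```text
[ 696.9777658  -105.40934379   87.74267388] [-1.20639591  0.33374205  6.82518015] 37.0155517999826
```

View pics/w6.png

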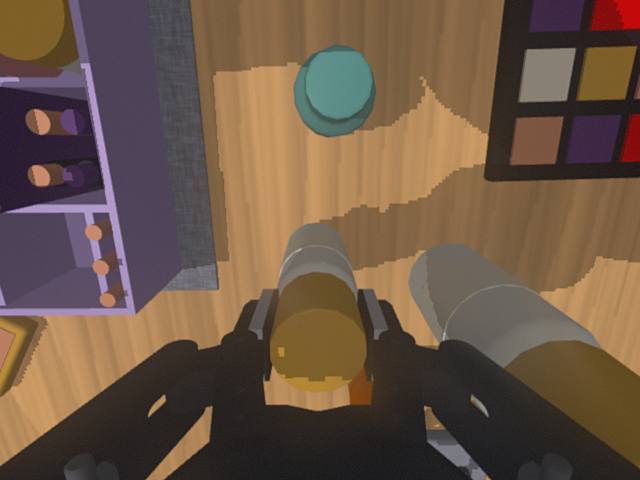

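Run:
```python
from h import *
s=ctrl.read_state(); C=cam('wrist',s)
print(atz(C,318,349,122+1), proj(C,[697,-105.4,123]), proj(C,[697,-86.4,123]),proj(C,[697,-124.4,123]))
```

```text
[ 696.29952675 -103.06709487  123.        ] [320.03272889 354.31258934] [318.74925029 308.85539512] [321.2056052  395.85256216]
```

Request:
arm_command:
  series:
    - [0,0,0,1,0,0,0]
    - [0,0,0,2.5,0,0,0]
    - [0,0,0,3.5,0,0,0]
    - [0,0,0,3,0,0,0]
    - [0,0,0,1.5,0,0,0]
    - [0,-1.5,0.2,0,0,0,0]
    - [0,-3,0.4,0,0,0,0]
    - [0,-3,0.4,0,0,0,0]
    - [0,-3,0.4,0,0,0,0]
    - [0,-2.5,0.4,0,0,0,0]
    - [0,-1.3,0.2,0,0,0,0]
    - [0,0,0,0,0,0,0]
    - [0,0,0,0,0,0,0]

```text
clock: 11.5
eef_pos: [552.7, -85.0, 201.3]
tool_rot: [1.749, 1.569, 0.151]
force: [0.8, 0.2, -1.2]
width: 36.6
```

Run:
```python
from h import *
s=ctrl.read_state(); im=ctrl.get_image('wrist'); cv2.imwrite('pics/w7.png',im)
im=ctrl.get_image('scene'); cv2.imwrite('pics/s7.png',im);crop('pics/s7.png',220,170,160,160,4,'pics/a10.png')
print(s['eef_pos'],s['force'],s['width'])
C=cam('wrist',s); np.savez('w7.npz',T=C[3])
```

```text
[552.7012683  -84.98472312 201.29193277] [ 0.78345338  0.15777805 -1.23714063] 36.55552348989081
```

View pics/w7.png

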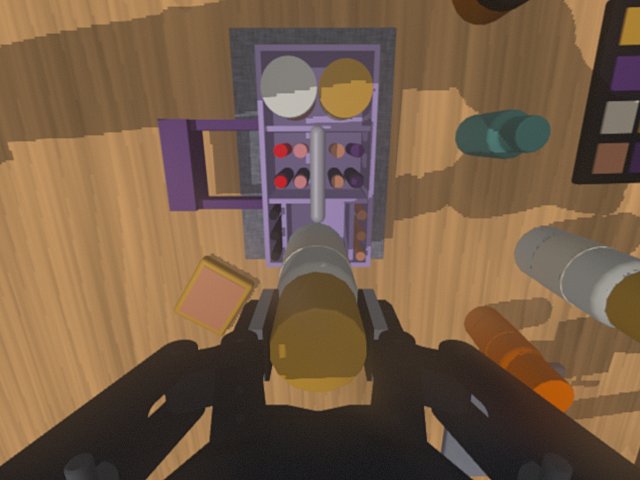

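View pics/a10.png

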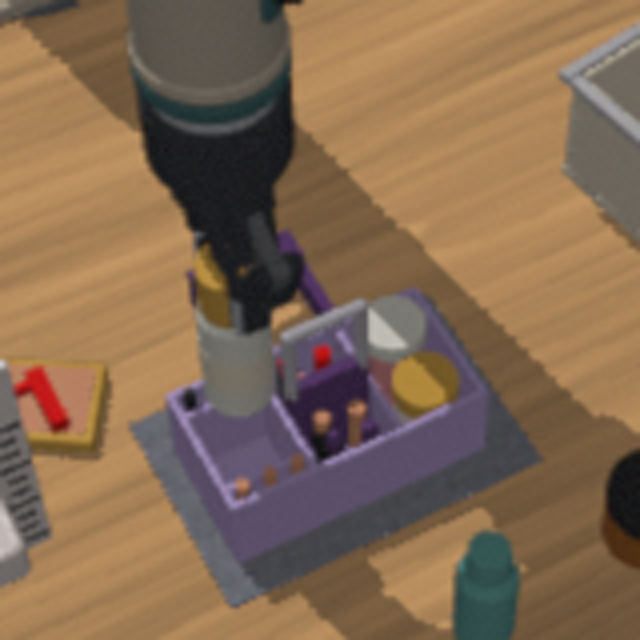

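Run:
```python
from h import *
s=cam('scene'); g=lambda x,y:(220+x/4,170+y/4)
print('bar',atz(s,*g(288,343),143),atz(s,*g(365,308),143))
P=[atz(s,*g(*c),68) for c in[(170,400),(232,508),(487,396),(415,293)]]
print(np.array(P).round(1),np.mean(P,0))
f,cx,cy,_=cam('wrist'); w=(f,cx,cy,np.load('w7.npz')['T'])
print('wrist bar',atz(w,317,132,143),atz(w,317,221,143))
P=[atz(w,*c,68) for c in[(256,45),(380,46),(371,265),(265,265)]]
print(np.array(P).round(1),np.mean(P,0))
# bottle in scene: bottom
print('bottle proj', proj(s,[552.7,-85,113]), 'seen',g(238,392))
```

```text
bar [557.21653992 -55.26578937 143.        ] [557.64733739  -4.57134275 143.        ]
[[ 511.2 -114.6   68. ]
 [ 597.1 -117.    68. ]
 [ 604.8   53.8   68. ]
 [ 515.7   55.4   68. ]] [557.18866287 -30.63413147  68.        ]
wrist bar [553.80812044  -4.32191895 143.        ] [552.40752942 -56.41548766 143.        ]
[[ 510.9   58.5   68. ]
 [ 601.5   55.5   68. ]
 [ 598.5 -115.7   68. ]
 [ 505.  -113.2   68. ]] [553.95813506 -28.72745059  68.        ]
bottle proj [280.30191193 266.95693981] seen (279.5, 268.0)
```

Request:
arm_command:
  series:
    - [0,0.1,-0.3,-1,0,0,0]
    - [0,0,0,-1.6,0,0,0]
    - [0,0,0,-1,0,0,0]
    - [0,0,0,0,0,0,0]

```text
clock: 11.93
eef_pos: [552.1, -87.9, 161.4]
tool_rot: [-1.636, 1.566, 3.049]
force: [0.3, -0.4, -1.0]
width: 36.5
```

Run:
```python
from h import *
s=ctrl.read_state(); im=ctrl.get_image('wrist'); cv2.imwrite('pics/w8.png',im)
im=ctrl.get_image('scene'); cv2.imwrite('pics/s8.png',im);crop('pics/s8.png',235,210,120,100,6,'pics/a11.png')
crop('pics/w8.png',200,130,240,260,3,'pics/a12.png')
print(s['eef_pos'],s['force'],s['width'])
```

```text
[552.08129987 -87.90411734 161.43518661] [ 0.3061732  -0.44203909 -0.95203188] 36.49406635015096
```

View pics/a11.png

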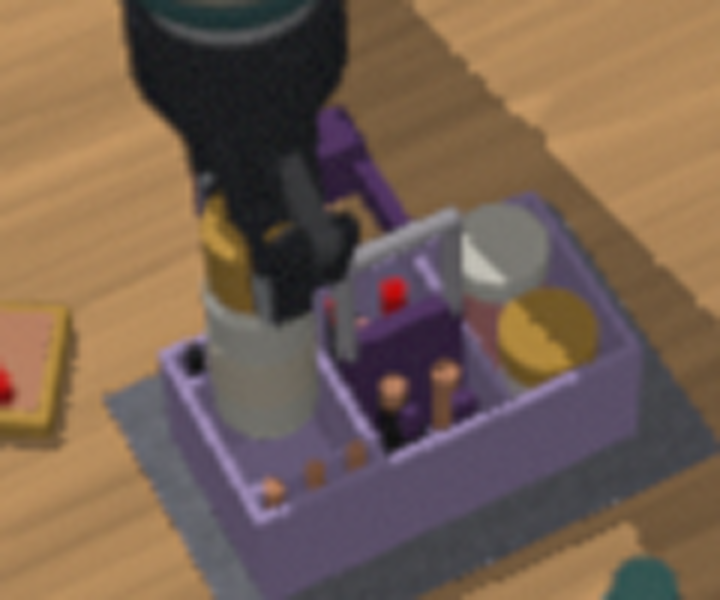

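View pics/a12.png

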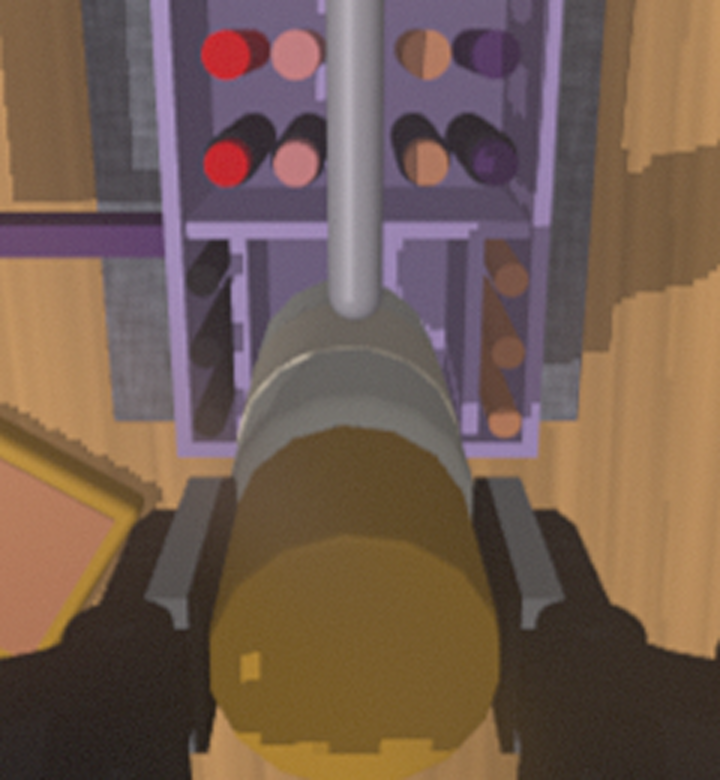

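Run:
```python
from h import *
s=ctrl.read_state(); C=cam('wrist',s); print(s['eef_pos'])
q=lambda x,y:(200+x/3,130+y/3)
print('bottle +y edge',atz(C,*q(352,282),74)); print('divider -y edge',atz(C,*q(260,239),64),atz(C,*q(450,239),64)); print('outer -y edge of tray',atz(C,*q(355,457),68), 'inner', atz(C,*q(225,445),68))
S=cam('scene');k=lambda x,y:(235+x/6,210+y/6)
print('bottom lowest in scene',atz(S,*k(268,436),74)); print([atz(S,*k(*c),64).round(1) for c in[(165,362),(250,505),(318,352),(372,465)]])
print([atz(S,*k(*c),74).round(1) for c in[(213,405),(318,395)]])
```

```text
[553.34987971 -88.24861835 163.53352078]
bottle +y edge [552.75054767 -69.4772105   74.        ]
divider -y edge [530.39932068 -60.55770739  64.        ] [576.96342736 -61.76956602  64.        ]
outer -y edge of tray [ 552.23042407 -117.48662666   68.        ] inner [ 518.91262839 -113.27212822   68.        ]
bottom lowest in scene [567.53196232 -96.81087039  74.        ]
[array([ 509.5, -114.2,   64. ]), array([ 586.5, -115.3,   64. ]), array([536.2, -58.1,  64. ]), array([594.3, -64.9,  64. ])]
[array([ 543.7, -109. ,   74. ]), array([560.4, -70.6,  74. ])]
```

Request:
arm_command:
  series:
    - [0,0,0.3,0,0,0,0]
    - [0,0,0,-1,0,0,0]
    - [0,0,0,-1.5,0,0,0]
    - [0,0,0,-1.5,0,0,0]
    - [0,0,0,-1.2,0,0,0]
    - [0,0,0,-0.8,0,0,0]
    - [0,0,0,-0.3,0,0,0]
    - [0,0,0,0,0,0,0]

```text
clock: 12.7
eef_pos: [553.1, -84.9, 100.7]
tool_rot: [-1.703, 1.57, 2.982]
force: [-0.4, 0.4, -1.4]
width: 36.6
```

Run:
```python
from h import *
s=ctrl.read_state(); im=ctrl.get_image('wrist'); cv2.imwrite('pics/w9.png',im)
im=ctrl.get_image('scene'); cv2.imwrite('pics/s9.png',im);crop('pics/s9.png',235,210,120,100,6,'pics/a13.png')
print(s['eef_pos'],s['force'],s['width'])
```

```text
[553.13058038 -84.94774172 100.70768054] [-0.42918717  0.43818317 -1.40783021] 36.61113207389768
```

View pics/a13.png

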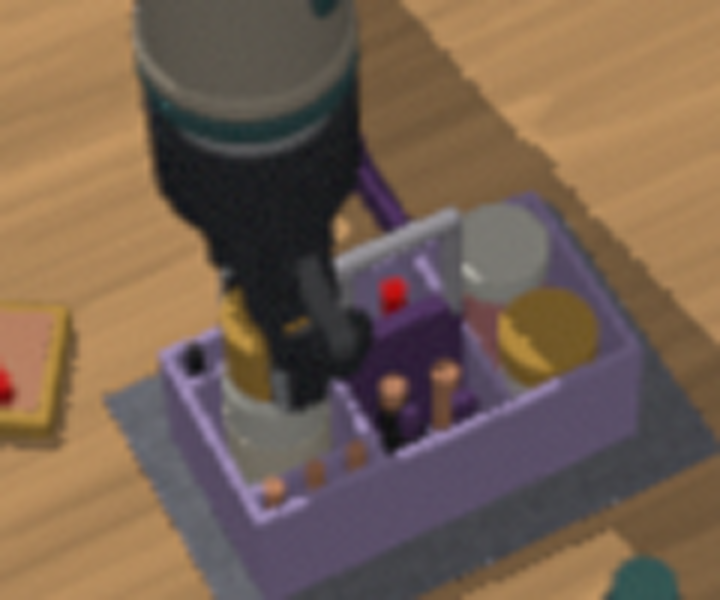

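Request:
arm_command:
  series:
    - [0,0,0,-0.3,0,0,0]
    - [0,0,0,-0.2,0,0,0]
    - [0,0,0,-0.1,0,0,0]
    - [0,0,0,0,0,0,0]

```text
clock: 13.13
eef_pos: [553.4, -85.0, 95.3]
tool_rot: [-2.659, 1.571, 2.026]
force: [0.4, 0.5, -1.1]
width: 37.0
```

Request:
arm_command:
  series:
    - [0,0,0,-0.2,0,0,0]
    - [0,0,0,-0.1,0,0,0]
    - [0,0,0,0,0,0,0]

```text
clock: 13.38
eef_pos: [553.6, -85.3, 94.6]
tool_rot: [2.157, 1.569, 0.559]
force: [-4.7, 1.9, 19.2]
width: 36.5
```

Request:
arm_command:
  series:
    - [0,0,0,0.15,0,0,0]
    - [0,0,0,0,0,0,0]
    - [0.6,0,0,0,0,0,0]
    - [0.7,0,0,0,0,0,0]
    - [0.7,0,0,0,0,0,0]
    - [0.7,0,0,0,0,0,0]

```text
clock: 13.88
eef_pos: [553.3, -85.0, 93.5]
tool_rot: [-1.602, 1.57, 3.083]
force: [1.2, 0.1, -0.6]
width: 59.7
```

Request:
arm_command:
  series:
    - [0.7,0,0,1,0,0,0]
    - [0.7,0,0,2.5,0,0,0]
    - [0.7,0,0,3.5,0,0,0]
    - [0.7,0,0,3.5,0,0,0]
    - [1,-1.5,0.5,3,0,0,0]
    - [1,-3,1,1,0,0,0]
    - [1,-3,1.5,0,0,0,0]
    - [1,-2.5,1.5,0,0,0,0]
    - [1,-1,1,0,0,0,0]
    - [1,0,0,0,0,0,0]
    - [1,0,0,0,0,0,0]

```text
clock: 14.8
eef_pos: [443.8, -29.8, 239.6]
tool_rot: [1.783, 1.569, 0.187]
force: [0.8, 0.7, 0.3]
width: 85.3
```

Run:
```python
from h import *
s=ctrl.read_state(); im=ctrl.get_image('wrist'); cv2.imwrite('pics/w10.png',im)
im=ctrl.get_image('scene'); cv2.imwrite('pics/s10.png',im);crop('pics/s10.png',220,210,140,110,5,'pics/a14.png')
print(s['eef_pos'],s['force'],s['width']); C=cam('wrist',s); np.savez('w10.npz',T=C[3])
print(s['qpos'].round(2))
```

```text
[443.79058939 -29.7500712  239.62557604] [0.81820138 0.74387404 0.31993694] 85.28456657295997
[-0.31  0.35  0.42  2.06 -0.2   0.77  0.21]
```

View pics/w10.png

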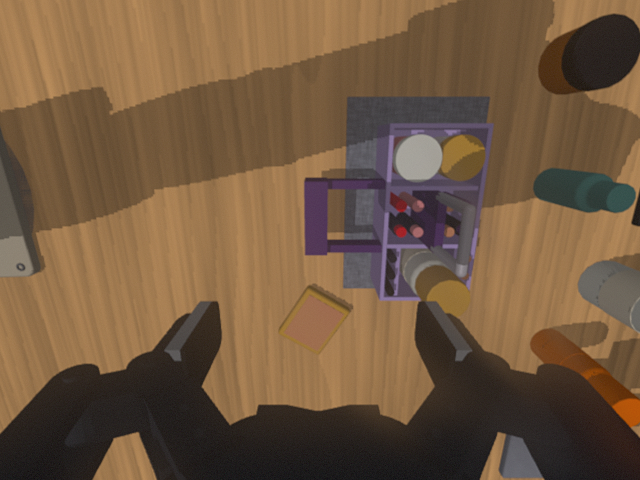

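View pics/a14.png

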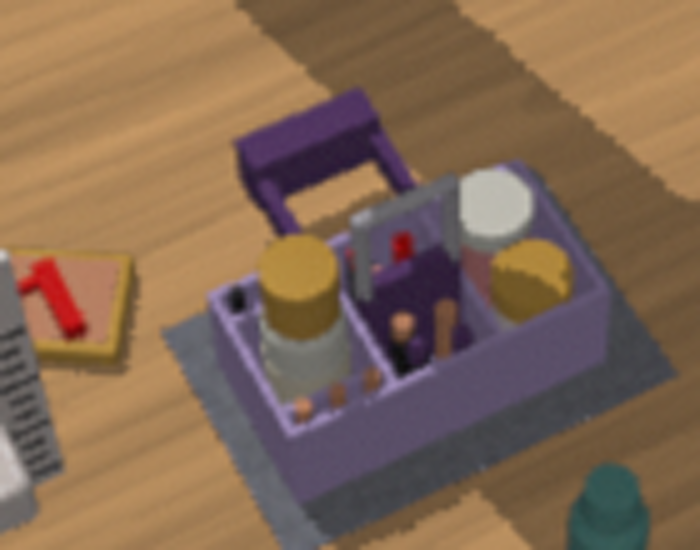

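Run:
```python
from h import *
f,cx,cy,_=cam('wrist'); w=(f,cx,cy,np.load('w10.npz')['T'])
crop('pics/w10.png',290,160,110,100,6,'pics/a15.png')
print([atz(w,*c,71).round(1) for c in[(304,179),(328,179),(328,255),(305,255)]])
S=cam('scene');k=lambda x,y:(220+x/5,210+y/5)
print([atz(S,*k(*c),71).round(1) for c in[(235,145),(362,88),(382,125),(252,182)]])
```

```text
[array([431.8,  12.1,  71. ]), array([453.9,  11.5,  71. ]), array([452.7, -62.6,  71. ]), array([430.1, -62. ,  71. ])]
[array([434.6, -63.5,  71. ]), array([434.2,   9.6,  71. ]), array([460.4,   7. ,  71. ]), array([459.5, -66.6,  71. ])]
```

View pics/a15.png

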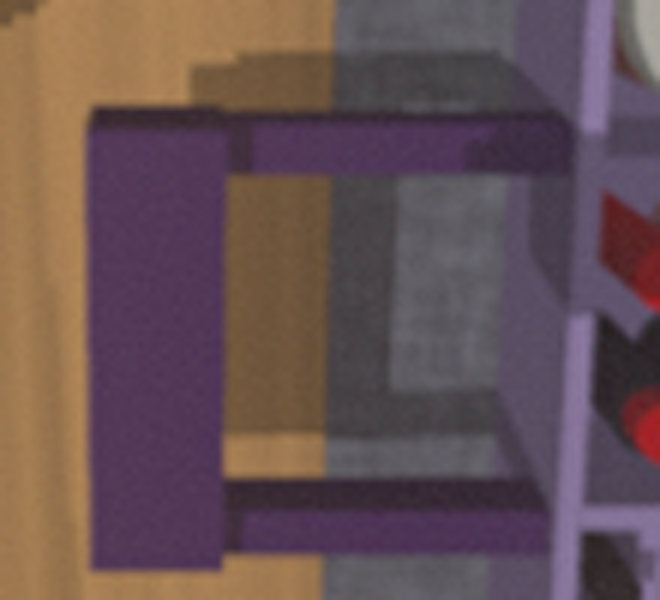

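Request:
arm_command:
  series:
    - [0.6,0,0.1,-2,0,0,0]
    - [0.6,0,0,-3.5,0,0,0]
    - [0.6,0,0,-3.8,0,0,0]
    - [0.6,0,0,-3.8,0,0,0]
    - [0.6,0,0,-3.5,0,0,0]
    - [0.6,0,0,-2.5,0,0,0]
    - [0.6,0,0,-1.2,0,0,0]
    - [0.6,0,0,-0.4,0,0,0]
    - [0.6,0,0,0,0,0,0]

```text
clock: 15.65
eef_pos: [443.6, -30.2, 29.9]
tool_rot: [-1.172, 1.568, -2.772]
force: [0.4, 0.8, -0.3]
width: 51.3
```

Run:
```python
from h import *
s=ctrl.read_state(); im=ctrl.get_image('wrist'); cv2.imwrite('pics/w11.png',im)
im=ctrl.get_image('scene'); cv2.imwrite('pics/s11.png',im);crop('pics/s11.png',200,190,160,130,4,'pics/a16.png')
print(s['eef_pos'],s['force'],s['width'])
```

```text
[443.63645009 -30.23394697  29.8876405 ] [ 0.40006834  0.7696077  -0.27009726] 51.26322809138274
```

View pics/w11.png

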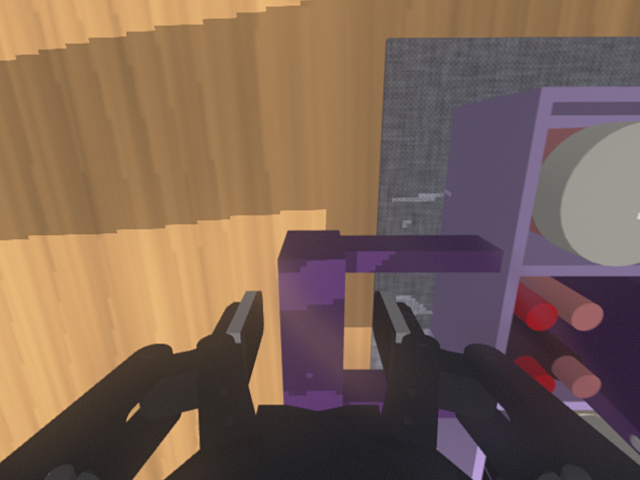

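View pics/a16.png

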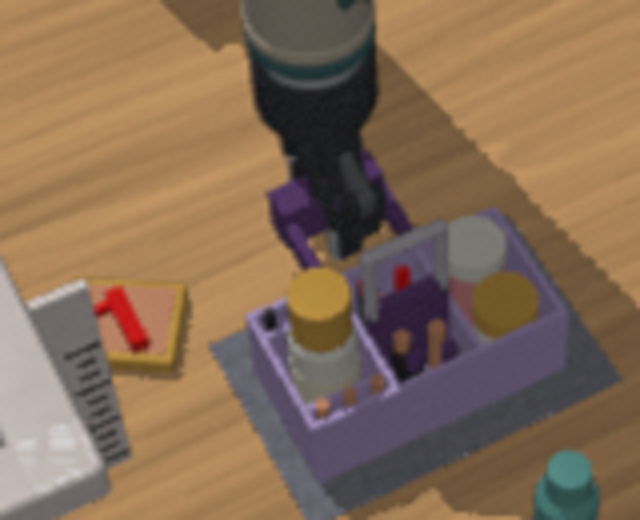

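Request:
arm_command:
  series:
    - [0,-0.1,0,0,0,0,0]
    - [0,0,0,0,0,0,0]
    - [0,0,0,0,0,0,0]
    - [0,0,0,0,0,0,0]
    - [0,0,0,0,0,0,0]
    - [0,0,0,0,0,0,0]
    - [0,0,0,0,0,0,0]

```text
clock: 16.33
eef_pos: [442.5, -29.1, 32.4]
tool_rot: [1.918, 1.57, 0.32]
force: [-1.2, -1.2, 7.1]
width: 21.2
```

Request:
arm_command:
  series:
    - [0,0,0,0.3,0,0,0]
    - [0,0,0,0.3,0,0,0]
    - [0,0,0,0.4,0,0,0]
    - [0,0,0,0.5,0,0,0]
    - [0,0,0,0.5,0,0,0]
    - [0,0,0,0.5,0,0,0]
    - [0,0,0,0,0,0,0]
    - [0,0,0,0,0,0,0]

```text
clock: 17.0
eef_pos: [442.7, -29.0, 57.2]
tool_rot: [1.488, 1.57, -0.11]
force: [0.0, 0.3, -4.4]
width: 21.4
```

Run:
```python
from h import *
s=ctrl.read_state(); im=ctrl.get_image('wrist'); cv2.imwrite('pics/w12.png',im)
im=ctrl.get_image('scene'); cv2.imwrite('pics/s12.png',im);crop('pics/s12.png',200,190,160,130,4,'pics/a17.png')
print(s['eef_pos'],s['force'],s['torque'],s['width'])
```

```text
[442.69148825 -28.96851917  57.20228308] [ 0.03586109  0.27415499 -4.36012647] [0.01522897 0.50558922 0.05913227] 21.356982132077814
```

View pics/w12.png

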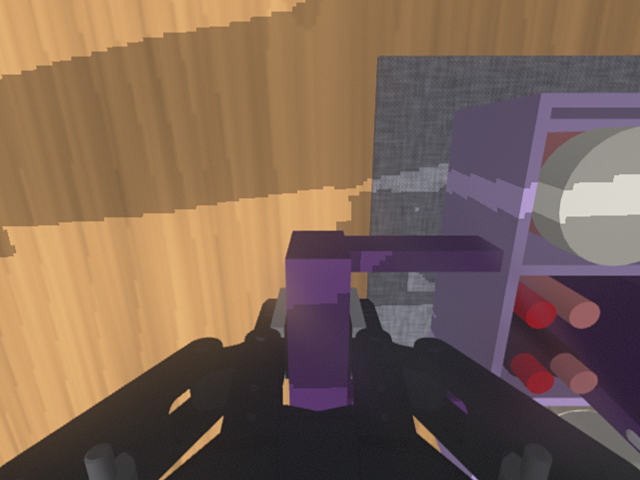

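View pics/a17.png

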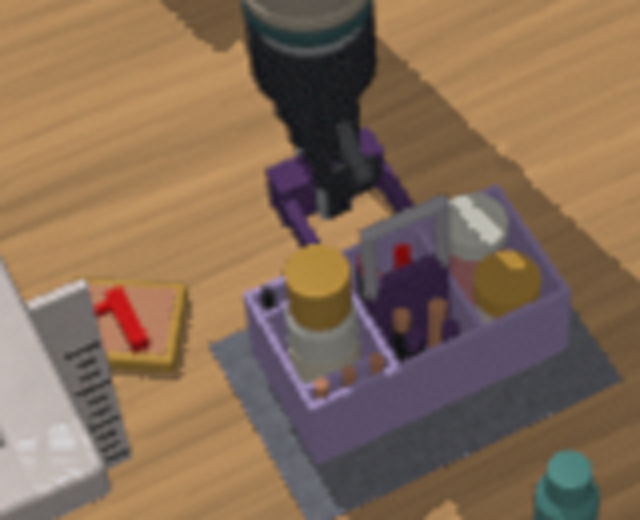

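Request:
arm_command:
  series:
    - [0,0,0,0.8,0,0,0]
    - [0,0,0,1.4,0,0,0]
    - [0,0,0,1.6,0,0,0]
    - [0,0,-0.4,1.6,0,0,0]
    - [0,0,-0.9,1.6,0,0,0]
    - [0,0,-1.5,1.2,0,0,0]
    - [0,0.1,-1.9,0.7,0,0,0]
    - [0,0.2,-2.1,0,0,0,0]
    - [0,0.2,-2.1,0,0,0,0]
    - [0,0.2,-2.1,0,0,0,0]
    - [0,0.2,-2.1,0,0,0,0]
    - [0,0.2,-2.1,0,0,0,0]
    - [0,0.2,-2.1,0,0,0,0]
    - [0,0.2,-2.1,0,0,0,0]
    - [0,0,-2,0,0,0,0]
    - [0,0,-1.7,0,0,0,0]
    - [0,0,-1.3,0,0,0,0]
    - [0,0,-0.8,0,0,0,0]
    - [0,0,-0.3,0,0,0,0]
    - [0,0,0,0,0,0,0]

```text
clock: 18.77
eef_pos: [457.2, -284.1, 145.8]
tool_rot: [-2.217, 1.57, 2.468]
force: [-0.5, 0.4, -3.7]
width: 21.8
```

Run:
```python
from h import *
s=ctrl.read_state(); im=ctrl.get_image('wrist'); cv2.imwrite('pics/w13.png',im)
im=ctrl.get_image('scene'); cv2.imwrite('pics/s13.png',im);crop('pics/s13.png',100,170,200,150,4,'pics/a18.png')
im=ctrl.get_image('top'); cv2.imwrite('pics/t13.png',im);crop('pics/t13.png',380,130,190,150,4,'pics/a19.png')
print(s['eef_pos'],s['force'],s['torque'],s['width'],s['qpos'].round(2));M=R.from_euler('xyz',s['tool_rot']).as_matrix(); print(np.degrees(np.arctan2(M[1,1],M[0,1])),M[:,0])
```

```text
[ 457.17975086 -284.14550498  145.79478163] [-0.51137852  0.43894954 -3.74341013] [ 0.03594637  0.52507918 -0.00073846] 21.770106671680782 [ 0.21  0.63  0.45  1.92 -0.42  0.68  0.89]
-1.591128876593348 [-3.78103846e-04  3.01829550e-04 -9.99999883e-01]
```

View pics/w13.png

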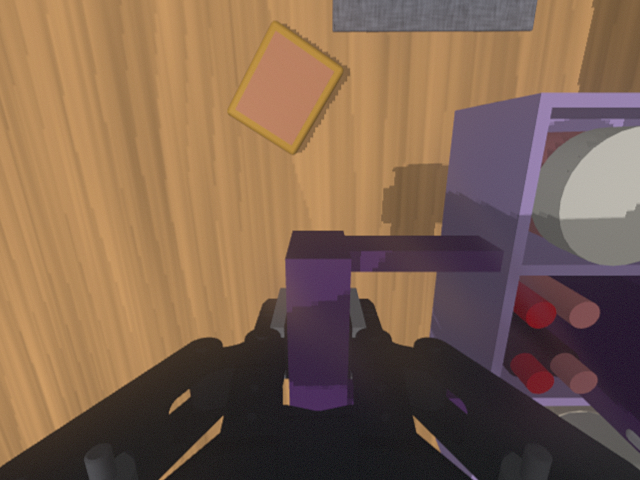

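View pics/a18.png

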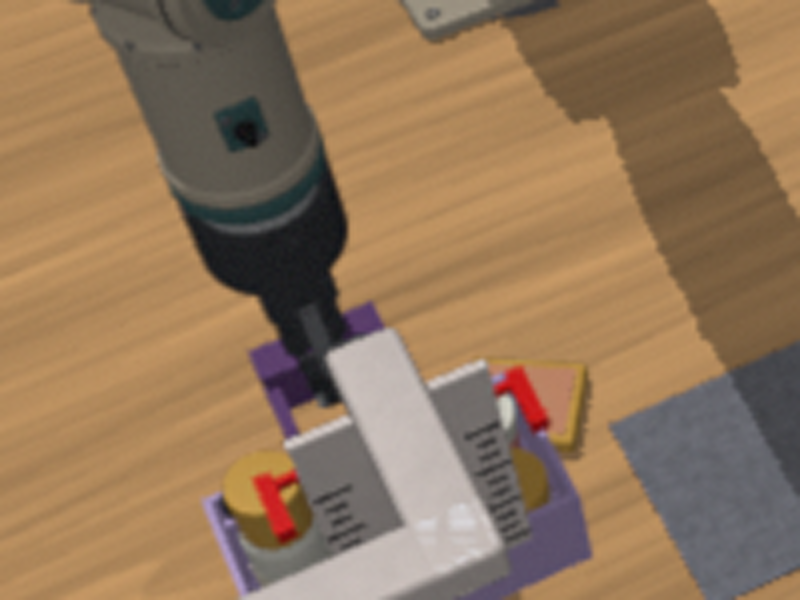

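View pics/a19.png

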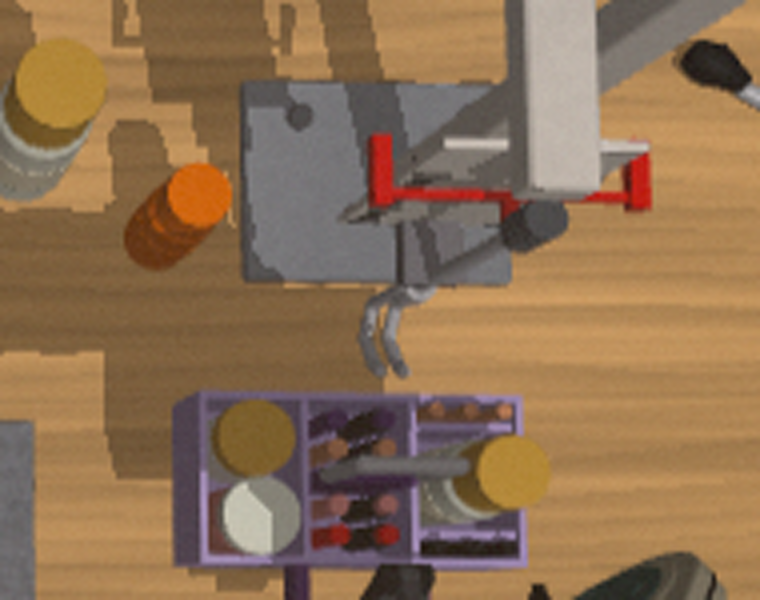

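Run:
```python
from h import *
t=cam('top');k=lambda x,y:(380+x/4,130+y/4)
print('tip',atz(t,*k(374,373),238),atz(t,*k(402,373),238))
zb=145.8+111
print('bar',atz(t,*k(352,467),zb),atz(t,*k(470,465),zb))
P=[atz(t,*k(*c),zb-72) for c in[(203,393),(522,397),(526,566),(206,566)]]
print(np.array(P).round(0), np.mean(P,0))
```

```text
tip [ 617.02385469 -274.68666544  238.        ] [ 616.86556792 -288.84719167  238.        ]
bar [ 568.10918741 -255.1692728   256.8       ] [ 568.40428769 -313.33215626  256.8       ]
[[ 615. -201.  185.]
 [ 610. -371.  185.]
 [ 521. -368.  185.]
 [ 523. -199.  185.]] [ 567.13116433 -284.88164238  184.8       ]
```

Request:
arm_command:
  series:
    - [0,0.3,0,0,0,0,0]
    - [0,0.6,0,0,0,0,0]
    - [0,0.9,0,0,0,0,0]
    - [0,1,0,0,0,0,0]
    - [0,1,0,0,0,0,0]
    - [0,1,0.1,0,0,0,0]
    - [0,0.9,0,0,0,0,0]
    - [0,0.6,0,0,0,0,0]
    - [0,0.4,0,0,0,0,0]
    - [0,0.1,0,0,0,0,0]
    - [0,0,0,0,0,0,0]
    - [0,0,0,0,0,0,0]

```text
clock: 19.92
eef_pos: [524.8, -283.2, 145.7]
tool_rot: [-1.738, 1.57, 2.946]
force: [-0.3, -0.5, -4.3]
width: 21.4
```

```bash
cat > look.py <<'E'
import sys
from h import *
n=sys.argv[1]
s=ctrl.read_state()
im=ctrl.get_image('scene'); cv2.imwrite(f'pics/s{n}.png',im);crop(f'pics/s{n}.png',100,170,200,150,4,f'pics/bs{n}.png')
im=ctrl.get_image('top'); cv2.imwrite(f'pics/t{n}.png',im);crop(f'pics/t{n}.png',420,130,150,120,5,f'pics/bt{n}.png')
print(s['clock'],s['eef_pos'],s['force'],s['torque'],s['width'])
E
python3 look.py 14
```

```text
19.9167 [ 524.76394713 -283.22261777  145.74403619] [-0.34409732 -0.52626267 -4.29489288] [0.01299338 0.43568984 0.00874316] 21.421476213567306
```

View pics/bt14.png

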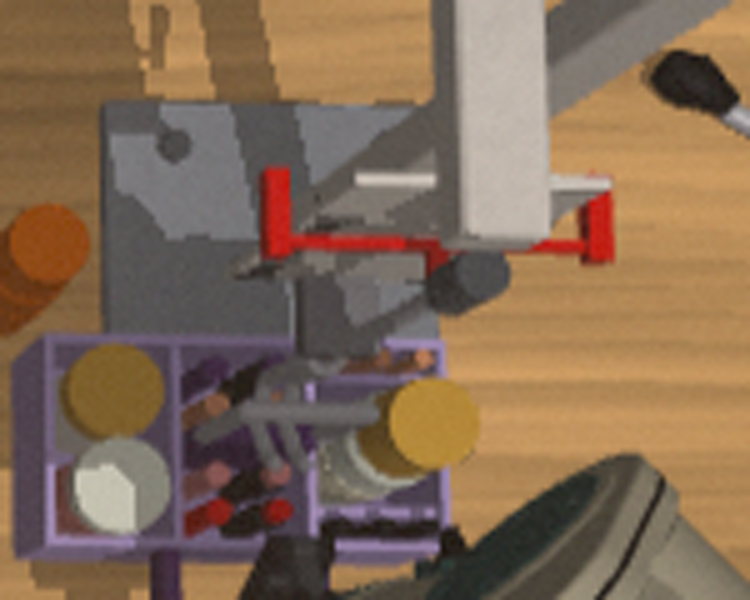

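View pics/bs14.png

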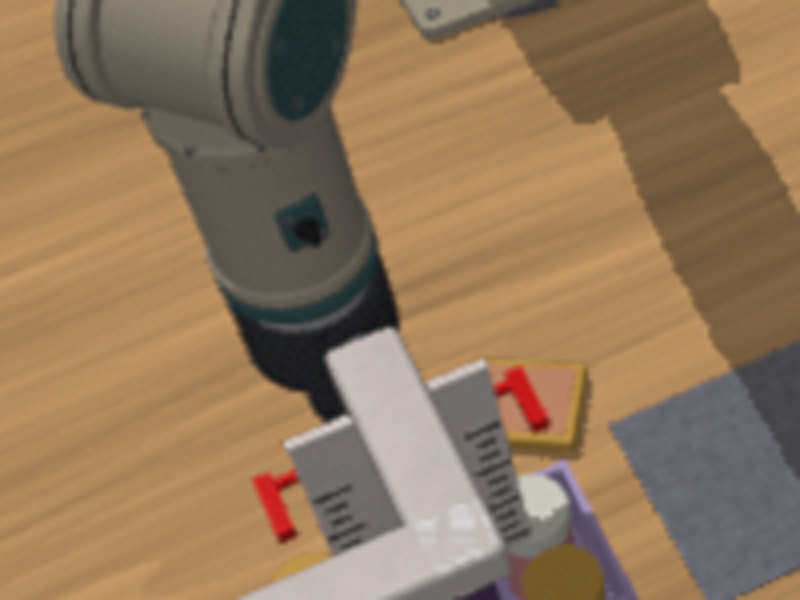

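Run:
```python
from h import *
t=cam('top');k=lambda x,y:(420+x/5,130+y/5)
print('tip',atz(t,*k(268,466),238),atz(t,*k(302,466),238))
print('bar',atz(t,*k(243,412),256.8),atz(t,*k(380,412),256.8), atz(t,*k(311,412),256.8))
```

```text
tip [ 617.12319299 -274.89392763  238.        ] [ 616.96944666 -288.65004088  238.        ]
bar [ 636.21544494 -259.62364923  256.8       ] [ 635.62405604 -314.06326357  256.8       ] [ 635.9220258  -286.63400524  256.8       ]
```

Request:
arm_command:
  series:
    - [0,0.1,0.3,0,0,0,0]
    - [0,0,0,-0.3,0,0,0]
    - [0,0,0,-0.4,0,0,0]
    - [0,0,0,-0.5,0,0,0]
    - [0,0,0,-0.5,0,0,0]
    - [0,0,0,-0.4,0,0,0]
    - [0,0,0,-0.3,0,0,0]
    - [0,0,0,-0.2,0,0,0]
    - [0,0,0,0,0,0,0]

```text
clock: 20.77
eef_pos: [526.1, -280.0, 119.2]
tool_rot: [-1.979, 1.57, 2.707]
force: [0.1, 0.1, -4.8]
width: 21.2
```

```bash
python3 look.py 15
```

```text
20.7667 [ 526.11899701 -279.95096113  119.2156045 ] [ 0.06570207  0.06882222 -4.84733781] [ 0.02567529  0.49384233 -0.02925939] 21.231509506455147
```

View pics/bt15.png

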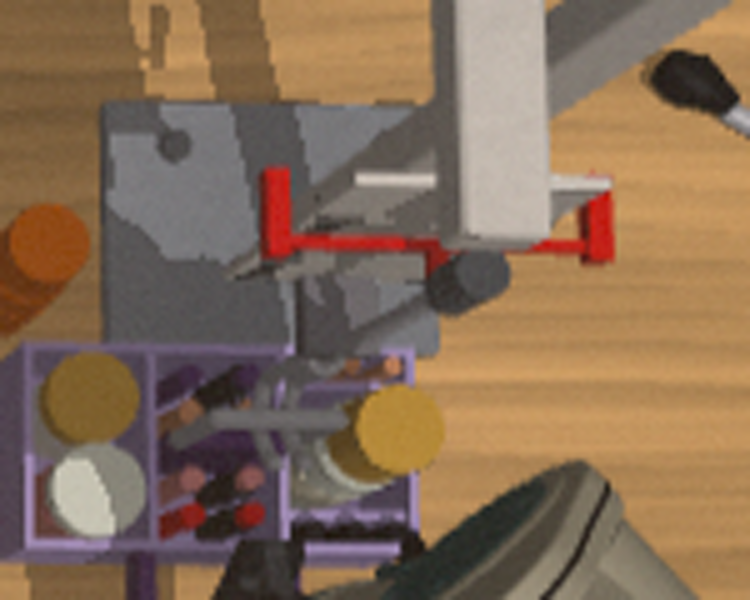

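Request:
arm_command:
  series:
    - [0,0,0,-0.1,0,0,0]
    - [0,0,0,-0.1,0,0,0]
    - [0,0,0,-0.1,0,0,0]
    - [0,0,0,-0.1,0,0,0]
    - [0,0,0,-0.1,0,0,0]
    - [0,0,0,-0.1,0,0,0]
    - [0,0,0,-0.1,0,0,0]
    - [0,0,0,-0.1,0,0,0]
    - [0,0,0,-0.1,0,0,0]
    - [0,0,0,-0.1,0,0,0]
    - [0,0,0,-0.1,0,0,0]
    - [0,0,0,-0.1,0,0,0]
    - [0,0,0,-0.1,0,0,0]
    - [0,0,0,-0.1,0,0,0]
    - [0,0,0,-0.1,0,0,0]
    - [0,0,0,-0.1,0,0,0]

```text
clock: 22.2
eef_pos: [526.5, -280.1, 103.8]
tool_rot: [1.262, 1.571, -0.336]
force: [0.1, 0.5, -3.7]
width: 21.1
```

```bash
python3 look.py 16
```

```text
22.2 [ 526.53614134 -280.13078278  103.82794871] [ 0.11046721  0.54265076 -3.6880049 ] [0.00973491 0.36720171 0.00054364] 21.11512003046053
```

View pics/bt16.png

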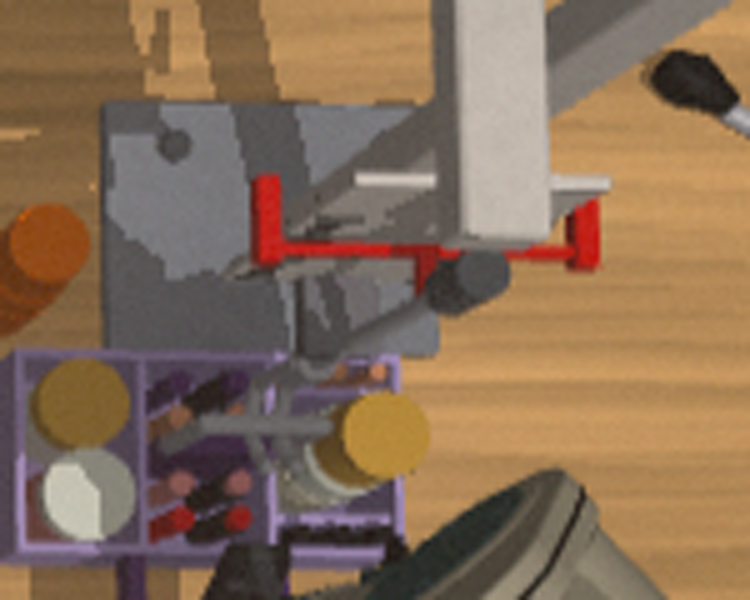

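View pics/bs16.png

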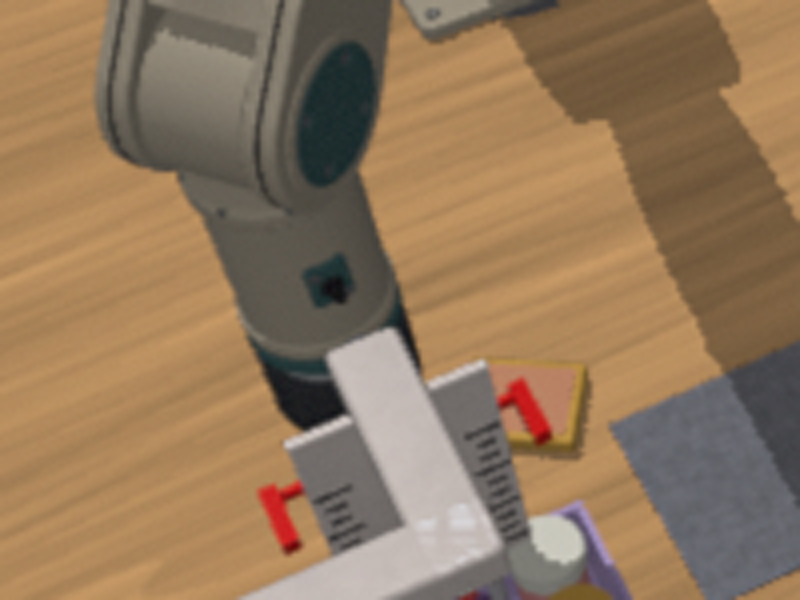

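Request:
arm_command:
  series:
    - [0,0,0,-0.1,0,0,0]
    - [0,0,0,-0.1,0,0,0]
    - [0,0,0,-0.1,0,0,0]
    - [0,0,0,-0.1,0,0,0]
    - [0,0,0,-0.1,0,0,0]
    - [0,0,0,-0.1,0,0,0]
    - [0,0,0,-0.1,0,0,0]
    - [0,0,0,-0.1,0,0,0]
    - [0,0,0,-0.1,0,0,0]
    - [0,0,0,-0.1,0,0,0]
    - [0,0,0,-0.1,0,0,0]
    - [0,0,0,-0.1,0,0,0]
    - [0,0,0,-0.1,0,0,0]
    - [0,0,0,-0.1,0,0,0]
    - [0,0,0,-0.1,0,0,0]
    - [0,0,0,-0.1,0,0,0]
    - [0,0,0,-0.1,0,0,0]
    - [0,0,0,-0.1,0,0,0]
    - [0,0,0,-0.1,0,0,0]
    - [0,0,0,-0.1,0,0,0]

```text
clock: 23.97
eef_pos: [526.6, -280.1, 83.8]
tool_rot: [1.3, 1.571, -0.298]
force: [0.5, 0.4, -1.5]
width: 21.1
```

```bash
python3 look.py 17
```

```text
23.9667 [ 526.55849737 -280.14484734   83.80847076] [ 0.47000241  0.43687273 -1.47286705] [-0.02096318  0.08303564 -0.01098315] 21.143468163091956
```

View pics/bt17.png

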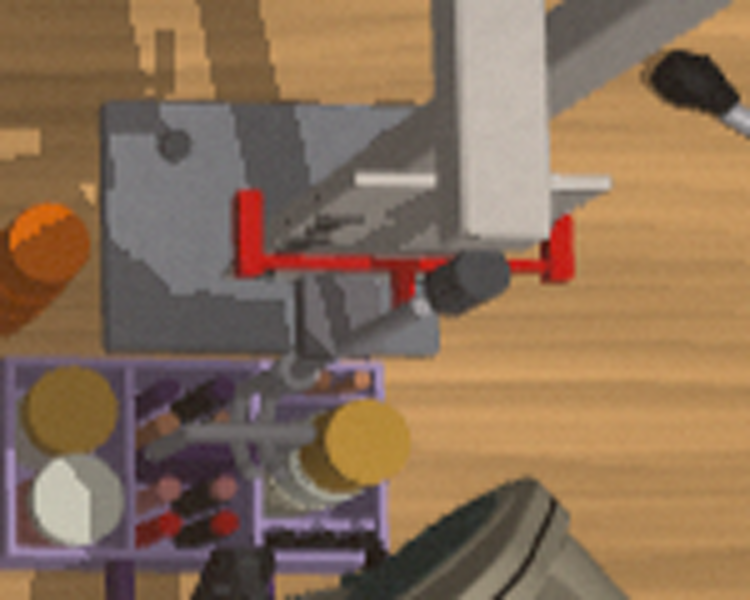

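Request:
arm_command:
  series:
    - [0,0,0,-0.1,0,0,0]
    - [0,0,0,-0.1,0,0,0]
    - [0,0,0,-0.1,0,0,0]
    - [0,0,0,-0.1,0,0,0]
    - [0,0,0,-0.1,0,0,0]
    - [0,0,0,-0.1,0,0,0]
    - [0,0,0,-0.1,0,0,0]
    - [0,0,0,-0.1,0,0,0]
    - [0,0,0,0,0,0,0]
    - [0,0,0,0,0,0,0]

```text
clock: 24.9
eef_pos: [526.5, -280.1, 75.8]
tool_rot: [1.294, 1.571, -0.304]
force: [1.3, -0.6, -0.9]
width: 21.8
```

Run:
```python
from h import *
for i in range(4):
    s=ctrl.read_state(); print(s['eef_pos'].round(1),s['force'].round(2),s['torque'].round(3),s['width'])
    ctrl.get_image('top')
```

```text
[ 526.5 -280.1   75.8] [ 1.33 -0.6  -0.87] [-0.007 -0.129  0.014] 21.815473015930387
[ 526.5 -280.1   75.9] [ 1.6   0.62 -1.43] [-0.008 -0.138  0.014] 21.329217312552228
[ 526.5 -280.1   75.9] [ 1.97 -0.09 -1.22] [ 0.029 -0.039 -0.043] 21.3857472712098
[ 526.6 -280.1   75.9] [ 1.05 -0.23 -1.31] [-0.008 -0.064 -0.014] 21.14398346879124
```

Request:
arm_command:
  series:
    - [0,0.1,0,0,0,0,0]
    - [0,0.1,0,-0.1,0,0,0]
    - [0,0,0,-0.1,0,0,0]
    - [0,0,0,-0.1,0,0,0]
    - [0,0,0,0,0,0,0]
    - [0,0,0,0,0,0,0]

```text
clock: 25.6
eef_pos: [527.7, -280.0, 72.6]
tool_rot: [-1.87, 1.57, 2.814]
force: [-2.3, 0.0, -0.8]
width: 21.2
```

```bash
cat > rd.py <<'E'
from h import *
for i in range(4):
    s=ctrl.read_state(); print(s['clock'],s['eef_pos'].round(1),s['force'].round(2),s['torque'].round(3),s['width'].round(1))
    ctrl.get_image('top')
E
python3 rd.py; python3 look.py 18
```

```text
25.6 [ 527.72789573 -280.04415035   72.58168689] [-2.32972271  0.04048303 -0.76782398] [-0.07949091  0.32772237 -0.02118728] 21.241579479867738Traceback (most recent call last):
  File "rd.py", line 3, in <module>
    s=ctrl.read_state(); print(s['clock'],s['eef_pos'].round(1),s['force'].round(2),s['torque'].round(3),s['width'].round(1))
                                                                                                         ^^^^^^^^^^^^^^^^
AttributeError: 'float' object has no attribute 'round'
```

View pics/bt18.png

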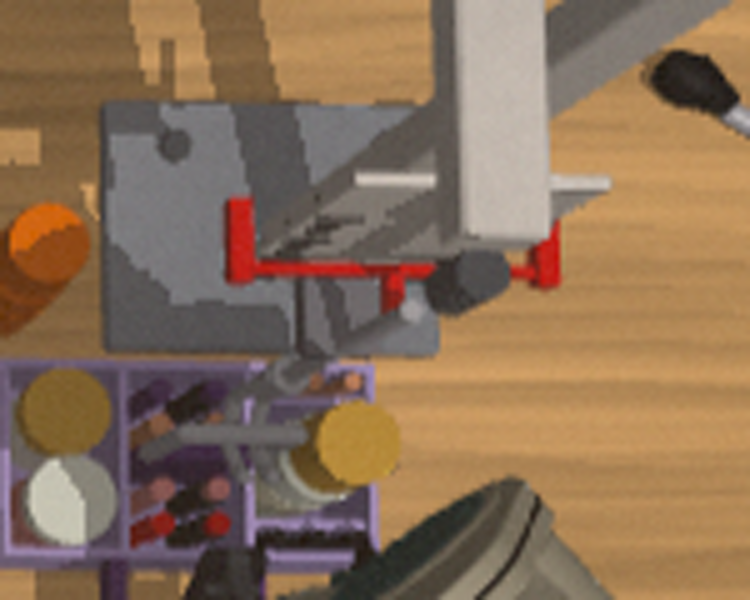

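View pics/s18.png

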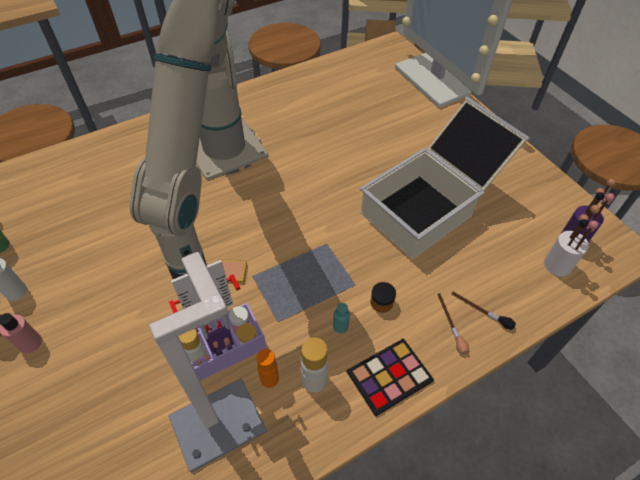

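Request:
arm_command:
  series:
    - [0,-0.07,0,-0.1,0,0,0]
    - [0,0,0,-0.1,0,0,0]
    - [0,0,0,-0.1,0,0,0]
    - [0,0,0,-0.1,0,0,0]
    - [0,0,0,-0.1,0,0,0]
    - [0,0,0,0,0,0,0]
    - [0,0,0,0,0,0,0]

```text
clock: 26.28
eef_pos: [527.8, -280.1, 67.8]
tool_rot: [1.655, 1.571, 0.057]
force: [-1.6, 0.1, 0.4]
width: 21.1
```

```bash
sed -i "s/s\['width'\].round(1)/round(float(s['width']),1)/" rd.py; python3 rd.py
```

```text
26.2833 [ 527.8 -280.1   67.8] [-1.58  0.06  0.43] [-0.012  0.171 -0.005] 21.1
26.3333 [ 527.8 -280.1   67.8] [-1.85 -1.64 -0.1 ] [ 0.008  0.242 -0.008] 21.4
26.3833 [ 527.8 -280.1   67.9] [-1.64 -0.06  0.1 ] [-0.055  0.187 -0.025] 21.2
26.4333 [ 527.8 -280.1   67.9] [-0.93 -0.07 -0.33] [-0.044  0.139  0.012] 21.1
```

Request:
arm_command:
  series:
    - [0,-0.08,0,-0.05,0,0,0]
    - [0,0,0,0,0,0,0]
    - [0,0,0,0,0,0,0]
    - [0,0,0,0,0,0,0]

```text
clock: 26.82
eef_pos: [527.8, -280.1, 67.6]
tool_rot: [1.279, 1.569, -0.318]
force: [1.5, -1.0, -0.0]
width: 21.4
```

```bash
python3 rd.py
```

```text
26.8167 [ 527.8 -280.1   67.6] [ 1.49 -0.96 -0.05] [-0.051 -0.204 -0.054] 21.4
26.8667 [ 527.7 -280.1   67.5] [ 2.43 -0.13 -0.48] [-0.042 -0.199 -0.08 ] 21.4
26.9167 [ 527.7 -280.2   67.5] [ 1.52 -1.   -0.51] [-0.066 -0.234 -0.07 ] 21.4
26.9667 [ 527.7 -280.1   67.5] [ 2.55 -0.74  0.09] [-0.023 -0.245 -0.032] 21.4
```

Request:
arm_command:
  series:
    - [0,0.04,0,-0.1,0,0,0]
    - [0,0,0,-0.1,0,0,0]
    - [0,0,0,0,0,0,0]
    - [0,0,0,0,0,0,0]
    - [0,0,0,0,0,0,0]

```text
clock: 27.43
eef_pos: [527.6, -280.1, 65.4]
tool_rot: [1.436, 1.57, -0.162]
force: [3.2, -1.2, 0.1]
width: 21.5
```

```bash
python3 rd.py
```

```text
27.4333 [ 527.6 -280.1   65.4] [ 3.18 -1.16  0.11] [-0.065 -0.31  -0.058] 21.5
27.4833 [ 527.5 -280.1   65.4] [3.17 0.2  0.14] [-0.082 -0.28  -0.001] 21.4
27.5333 [ 527.5 -280.1   65.4] [ 3.17 -0.25 -0.17] [-0.061 -0.336 -0.02 ] 21.7
27.5833 [ 527.6 -280.1   65.4] [ 2.47  0.15 -0.29] [-0.023 -0.366 -0.035] 21.1
```

Request:
arm_command:
  series:
    - [0,0.05,0,0,0,0,0]
    - [0,0.03,0,0,0,0,0]
    - [0,0,0,0,0,0,0]
    - [0,0,0,0,0,0,0]
    - [0,0,0,0,0,0,0]

```text
clock: 28.05
eef_pos: [527.6, -280.0, 65.2]
tool_rot: [-1.896, 1.57, 2.789]
force: [-0.1, -0.2, -0.1]
width: 21.5
```

```bash
python3 rd.py
```

```text
28.05 [ 527.6 -280.    65.2] [-0.12 -0.21 -0.07] [-0.02  -0.063 -0.067] 21.5
28.1 [ 527.6 -280.    65.2] [ 0.09 -0.32 -0.32] [-0.099 -0.001 -0.012] 21.2
28.15 [ 527.6 -280.    65.2] [-0.31 -0.37 -0.41] [-0.015  0.034 -0.024] 21.6
28.2 [ 527.6 -280.    65.2] [-0.21  0.03 -0.42] [ 0.004  0.058 -0.014] 21.0
```

Request:
arm_command:
  series:
    - [0,0.03,0,-0.1,0,0,0]
    - [0,0.03,0,-0.1,0,0,0]
    - [0,0,0,0,0,0,0]
    - [0,0,0,0,0,0,0]
    - [0,0,0,0,0,0,0]

```text
clock: 28.67
eef_pos: [527.8, -280.0, 63.1]
tool_rot: [-1.888, 1.569, 2.797]
force: [-3.6, 0.1, -0.6]
width: 21.4
```

```bash
python3 rd.py
```

```text
28.6667 [ 527.8 -280.    63.1] [-3.61  0.11 -0.56] [-0.014  0.464 -0.048] 21.4
28.7167 [ 527.9 -280.    63.1] [-4.32 -0.37  0.25] [-0.041  0.482  0.04 ] 21.3
28.7667 [ 527.9 -280.    63.2] [-3.19  0.39  0.13] [ 0.005  0.504 -0.034] 21.3
28.8167 [ 527.9 -280.    63.2] [-4.14  0.22  0.15] [-0.     0.532 -0.043] 21.1
```

Request:
arm_command:
  series:
    - [0,-0.03,0,0,0,0,0]
    - [0,-0.02,0,0,0,0,0]
    - [0,0,0,0,0,0,0]
    - [0,0,0,0,0,0,0]
    - [0,0,0,0,0,0,0]

```text
clock: 29.28
eef_pos: [528.0, -280.1, 63.3]
tool_rot: [-1.849, 1.57, 2.836]
force: [-5.7, 0.3, -0.5]
width: 21.3
```

```bash
python3 rd.py
```

```text
29.2833 [ 528.  -280.1   63.3] [-5.68  0.33 -0.54] [ 0.037  0.516 -0.051] 21.3
29.3333 [ 528.  -280.    63.3] [-5.4   0.56 -0.26] [-0.014  0.593 -0.021] 21.3
29.3833 [ 528.  -280.    63.3] [-5.73  0.22 -0.7 ] [ 0.018  0.603 -0.053] 21.3
29.4333 [ 528.  -280.1   63.3] [-5.95 -1.09  0.7 ] [-0.035  0.572  0.   ] 21.7
```

Request:
arm_command:
  series:
    - [0,0,0,0,0,0,0]
    - [0,0,0,0,0,0,0]
    - [0,0,0,0,0,0,0]
    - [0,0,0,0,0,0,0]
    - [0,0,0,0,0,0,0]
    - [0,0,0,0,0,0,0]

```text
clock: 29.98
eef_pos: [528.0, -280.1, 63.3]
tool_rot: [-1.89, 1.57, 2.795]
force: [-5.3, -1.0, 0.3]
width: 21.3
```

```bash
python3 rd.py; python3 look.py 19
```

```text
29.9833 [ 528.  -280.1   63.3] [-5.3 -1.   0.3] [-0.062  0.588 -0.064] 21.3
30.0333 [ 528.  -280.    63.3] [-5.35 -0.15 -0.04] [-0.059  0.551 -0.053] 21.3
30.0833 [ 528.  -280.1   63.3] [-4.75 -0.91 -0.33] [-0.042  0.592 -0.042] 21.4
30.1333 [ 528.  -280.1   63.3] [-4.8  -0.47  0.02] [-0.047  0.567 -0.042] 21.7
30.1833 [ 528.04649094 -280.0709455    63.27589028] [-5.15971487 -0.71739507 -0.09741393] [ 0.02083785  0.58245511 -0.06026413] 21.09954310754504
```

View pics/bt19.png

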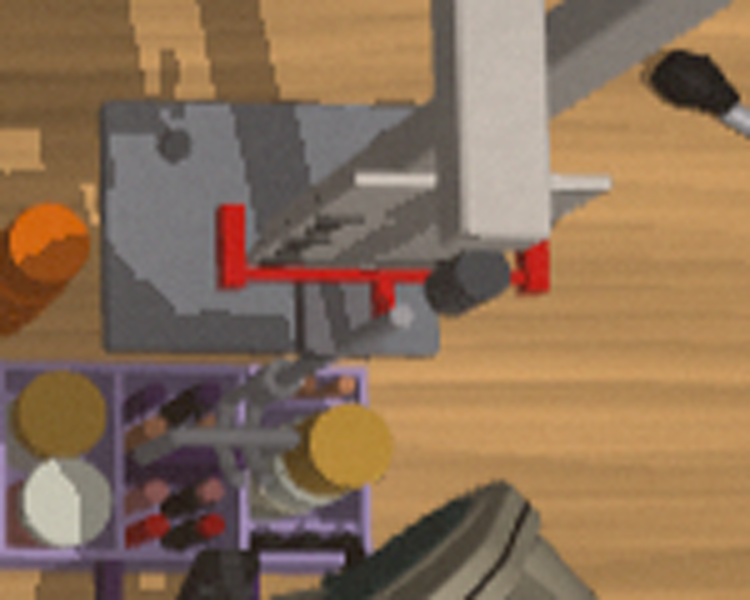

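Request:
arm_command:
  series:
    - [0,-0.05,0,0,0,0,0]
    - [0,0,0,0,0,0,0]
    - [0,0,0,0,0,0,0]

```text
clock: 30.53
eef_pos: [528.1, -280.1, 63.4]
tool_rot: [1.303, 1.57, -0.295]
force: [-3.7, -0.2, -0.2]
width: 21.1
```

Request:
arm_command:
  series:
    - [0,0,0,0,0,0,0]
    - [0,0,0,0,0,0,0]
    - [0,0,0,0,0,0,0]

```text
clock: 30.78
eef_pos: [528.0, -280.1, 63.4]
tool_rot: [1.278, 1.57, -0.32]
force: [-2.5, -0.4, 0.2]
width: 21.4
```

Trending to zero; wait a little.

Request:
arm_command:
  series:
    - [0,-0.02,0,0,0,0,0]
    - [0,0,0,0,0,0,0]
    - [0,0,0,0,0,0,0]
    - [0,0,0,0,0,0,0]
    - [0,0,0,0,0,0,0]

```text
clock: 31.2
eef_pos: [527.9, -280.1, 63.4]
tool_rot: [1.327, 1.57, -0.271]
force: [-1.7, -0.5, 0.1]
width: 21.3
```

```bash
python3 rd.py
```

```text
31.2 [ 527.9 -280.1   63.4] [-1.71 -0.54  0.07] [-0.077  0.202  0.033] 21.3
31.25 [ 527.9 -280.1   63.4] [-2.02 -0.33  0.36] [-0.048  0.162 -0.063] 21.2
31.3 [ 527.9 -280.1   63.4] [-1.33 -1.24 -0.69] [-0.065  0.152 -0.066] 21.2
31.35 [ 527.9 -280.1   63.4] [-0.72  0.25  0.3 ] [-0.039  0.122 -0.069] 21.3
```

Request:
arm_command:
  series:
    - [0,0,0,0,0,0,0]
    - [0,0,0,0,0,0,0]
    - [0.35,0,0,0,0,0,0]
    - [0.45,0,0,0,0,0,0]
    - [0.55,0,0,0,0,0,0]
    - [0.55,0,0,0,0,0,0]
    - [0.55,0,0,0,0,0,0]

```text
clock: 31.98
eef_pos: [527.7, -280.0, 63.4]
tool_rot: [1.531, 1.571, -0.067]
force: [-0.3, -0.4, -0.7]
width: 47.0
```

```bash
python3 look.py 20
python3 - <<'E'
from h import *
im=ctrl.get_image('wrist'); cv2.imwrite('pics/w20.png',im)
E
```

```text
31.9833 [ 527.70360141 -280.02958182   63.37461011] [-0.32228451 -0.37518269 -0.71869427] [-0.0102793   0.02456856  0.04888659] 46.971065948538204
```

View pics/bt20.png

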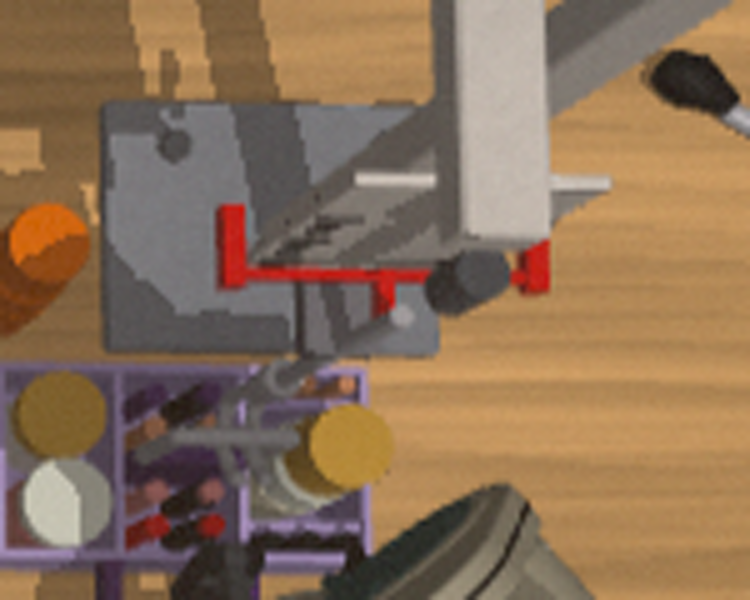

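View pics/w20.png

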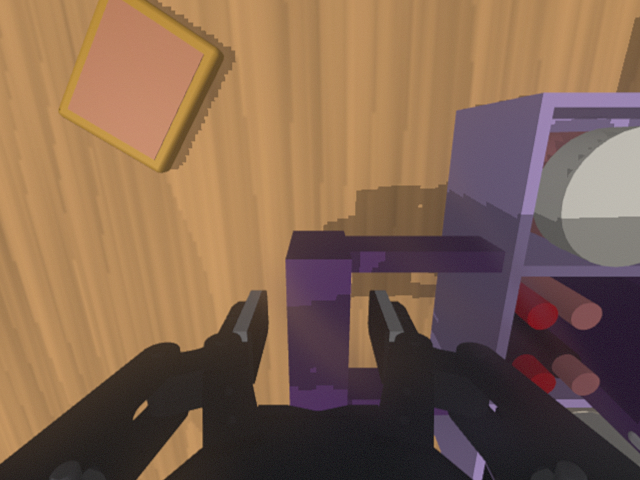

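Request:
arm_command:
  series:
    - [0.55,0,0,0.5,0,0,0]
    - [0.55,0,0,1,0,0,0]
    - [0.55,0,0,1.5,0,0,0]
    - [0.55,0,0,2,0,0,0]
    - [0.55,0,0,2,0,0,0]
    - [0.55,0,0,2,0,0,0]
    - [0.55,-1,0,1,0,0,0]
    - [0.55,-2.5,0.5,0,0,0,0]
    - [0.55,-3,1,0,0,0,0]
    - [0.55,-2,1,0,0,0,0]
    - [0.55,-1,0.5,0,0,0,0]
    - [0.55,0,0,0,0,0,0]

```text
clock: 33.13
eef_pos: [428.9, -248.6, 163.7]
tool_rot: [-2.329, 1.567, 2.354]
force: [-0.7, 0.9, 1.3]
width: 47.1
```

```bash
python3 look.py 21
python3 - <<'E'
from h import *
im=ctrl.get_image('wrist'); cv2.imwrite('pics/w21.png',im)
E
```

```text
33.1333 [ 428.86295302 -248.61086037  163.65240853] [-0.6862868   0.94651791  1.29959134] [-0.01119226  0.00244212  0.00485152] 47.07597798344942
```

View pics/bt21.png

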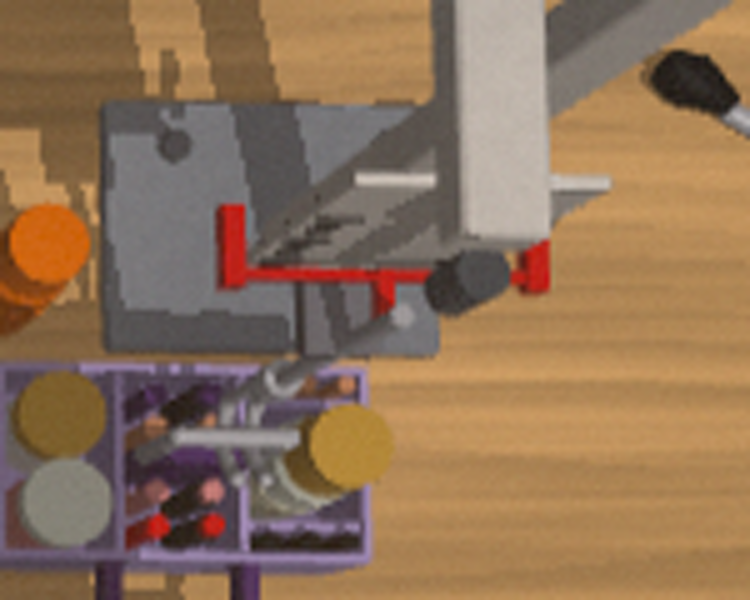

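View pics/w21.png

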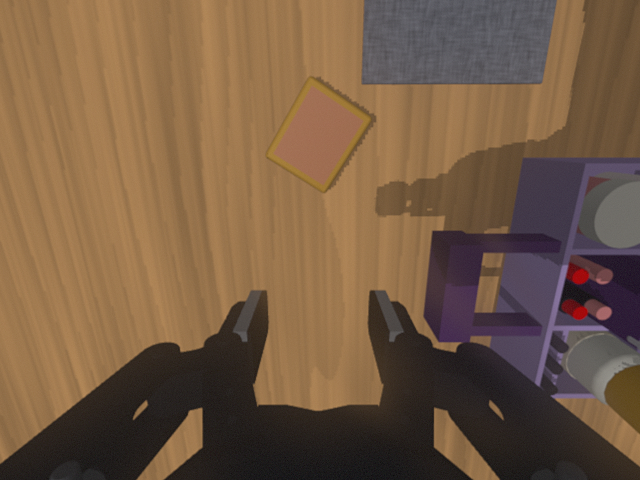

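View pics/bs21.png

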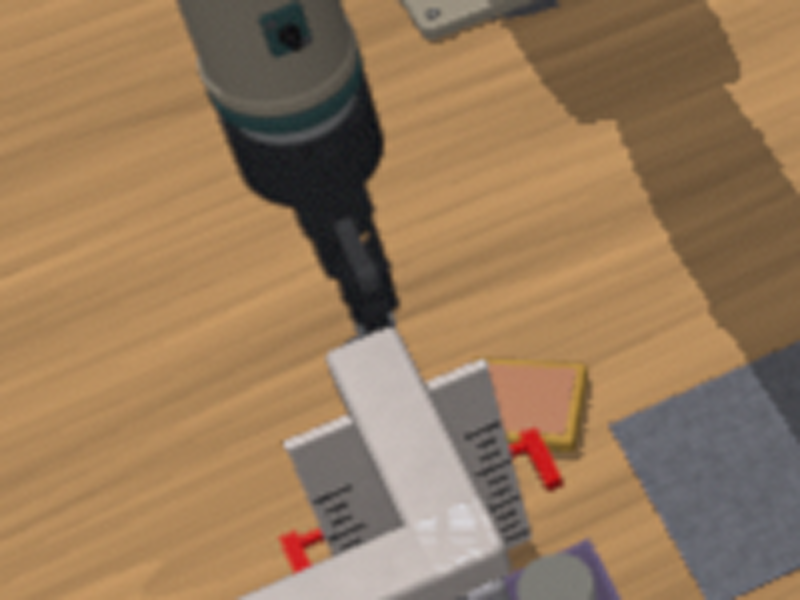

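Request:
arm_command:
  series:
    - [0.55,0,0,0,0,0,0]
    - [0.55,0,0,0,0,0,0]
    - [0.55,0,0,0,0,0,0]
    - [0.55,0,0,0,0,0,0]
    - [0.55,0,0,0,0,0,0]
    - [0.55,0,0,0,0,0,0]
    - [0.55,0,0,0,0,0,0]
    - [0.55,0,0,0,0,0,0]
    - [0.55,0,0,0,0,0,0]
    - [0.55,0,0,0,0,0,0]
    - [0.55,0,0,0,0,0,0]
    - [0.55,0,0,0,0,0,0]

```text
clock: 34.28
eef_pos: [432.5, -250.1, 163.4]
tool_rot: [1.979, 1.571, 0.381]
force: [0.7, -0.6, -0.6]
width: 46.9
```

```bash
python3 look.py 22
python3 - <<'E'
from h import *
a=cv2.imread('pics/t21.png')[200:300,400:520].astype(int);b=cv2.imread('pics/t22.png')[200:300,400:520].astype(int)
print('diff',abs(a-b).mean(),abs(a-b).max())
for l in('jar_mid','spray_mid','compact_mid'):
    r=ctrl.spot_in(l,'top'); print(l,[(np.round(d['centre']),round(d['conf'],2)) for d in r[:1]])
t=cam('top');k=lambda x,y:(420+x/5,130+y/5)
E
```

```text
34.2833 [ 432.54569057 -250.06828883  163.35440028] [ 0.7178649  -0.62210418 -0.63778251] [ 0.01889142 -0.04049378  0.02506392] 46.92028550975586
diff 2.6570833333333335 115
jar_mid [(array([702., 111.,  51.]), 0.93)]
spray_mid [(array([698., -10.,  71.]), 0.78)]
compact_mid [(array([ 435., -175.,   16.]), 0.81)]
```

View pics/t22.png

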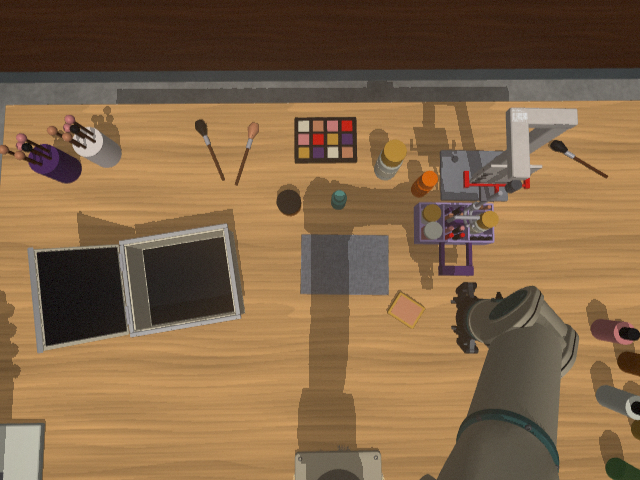

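```bash
python3 -c "
from cell import ctrl; print(ctrl.finish_job())"
```

```text
the job is handed in; nothing more can be done
None
```

The job is done and handed in at about 34.5 s of the 72 s allowed. No verdict was reported.

**What I did**
- I lifted the caddy out by its loop, set it on the mat and let go. Then I stood the small gold-capped bottle in the pocket.
- I picked the caddy up by its front handle and brought the loop bar in over the hook.
- I let the load down at about 12 mm/s until the wrist carried almost no weight. After easing the sideways force off, I released and backed away.

**What the last checks showed**
- **Hanging:** the caddy hangs on the hook with the bottle upright in it and looks level. It did not visibly shift in the pictures taken on release and after backing away.
- **Pointer:** it sits at the same place in those two pictures. I estimate the hook is drawn down about 48 mm, from tool height rather than a reading of the scale.
- **Motion:** the comparison of the last two pictures, about 1 s apart, was not clean (mean difference 2.7 grey levels, up to 115 in places). I put that down to the gripper's moving shadow and did not check it further.
- **Bystanders:** the jar, spray bottle and compact stand at the same pixels as at the start. The network positions differ by up to 6 mm, close to its stated 4 mm error.

**What went less cleanly**
- The wrist met about 19 N briefly while seating the bottle.
- Sideways force on the hook reached about 6 N before I relieved it; it was about 1 N in the last readings before release.
- The scene camera put things 3–5 mm further out in x than the wrist camera, so I averaged the two or used the top view.

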